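Close up the lens container for reprocessing

ROBOT

A 6-joint arm with a two-finger parallel gripper is mounted at the origin on the work surface. World frame = base frame: x ahead of the robot, y to its left, z up, the work surface at z = 0. Lengths are in m, angles in degrees, forces in N, time in s.
With the tool pointing down it reaches from about 0.3 to 0.75 m from the base axis. Payload 8.5 kg.
Tool frame: the origin (TCP) lies at the very end of the fingers, on their centre line; the grasp point (between the pads) lies 19 mm behind it; z points along the fingers, y is the direction in which the jaws open and shut (so a half turn about z gives the same grasp; the last joint's range is limited). The gripper opens to 85 mm and grips with 20 to 120 N. Pads are 22 mm wide; open, the fingers measure 114 mm over their backs; the gripper's body (76 mm by 85 mm) begins 54 mm behind the grasp point. The pads swing forward as they close: fully open they stand 13 mm farther back than shut.
Start: joints at [54.528, 21.807, 74.336, -0, 83.858, -12.336], TCP at [0.216, 0.506, 0.231] pointing down, gripper open.
Joint ranges: [-178.18, 178.18], [-50.72, 133.34], [12.68, 142.11], [-81.47, 261.47], [9.98, 163.14], [-165.26, 165.26]. Speed limits (degrees/s): [136.94, 136.94, 180, 180, 180, 180].

INTERFACE

Orientations are given as a 3x3 rotation matrix whose columns are the frame's x, y, z axes.
In Python, from rig import status, vision, env gives the robot as it stands.
- The arm moves only by the tool send_rows, never from a script. Its argument "targets" is a list of rows, each a list of 7 numbers: the shift along the tool's x, y, z in units of 50 mm (1.0 is 50 mm), then the turn, a rotation vector about the tool's x, y, z in units of 8 degrees (1.0 is 8 degrees), then the finger opening in mm, from 0 to 85.4. A call has 1 to 5 rows; each row is the pose to reach, as a shift and turn from the pose commanded when the call began, along the tool's axes at that moment; what a row does not reach only later rows make up. A row lasts 1/8 s, in which the tool goes at most 62.5 mm and 10.7 degrees, less where a joint would pass 70% of its speed; a pose out of reach is approached as far as the arm can. A call with a gripper value outside its range is refused whole. The fingers move at their own pace and stop on an object; "grip_force" is the grip in N (left out, the last holds). Time passes only in rows, so rows that repeat a pose let the fingers close. It gives the time, the measured TCP pose, the force and the opening at its end, in the units of the state.
- status.observe(): the state, without advancing time (a new reading comes with each control period).
- vision.get_image(name): name is "scene" or "top"; returns (picture, depth): 420x560x3 uint8, red, green, blue; 420x560 float32, m along the optical axis (not along the pixel's ray), 0 where there is no reading.
- vision.camera_model(name): a dict with "camera_matrix" (3x3 intrinsics, pixels), "view" (4x4, takes a point from world to camera coordinates). Camera axes: x right, y down, z forward; pixel columns grow to the right and rows downward; lengths in m; the calibration is good to about 2 mm. A picture is of the moment at which its call begins. camera_model takes no time and is no camera call.
- env.close_job(): hands the job in, once; it reports no verdict.
Trained networks look in the newest picture that a camera, given by its name, has taken for a name from the list of things; names that differ only in an ending like _2 or _b are one class to them, and where a whole thing is asked for, a point or a joint stands for the part that bears it (a point fixed in the world has none). Each returns a list of dicts, best first, with "p" (0 to 1); they miss things now and then, are a little off and sometimes report something else, mostly with a low value. They report only what shows in the picture. A call takes as long as a camera call.
- vision.masks_of(camera, label): "pixels" (420x560 bool, what is visible of it) and "extent" ([left, top, right, bottom] in pixels, round what is visible of it).
The state is a dict: "time_s": time; "q": joint angles; "qvel": joint speeds; "joint_efforts": joint torques, N m; "position": TCP position; "tool_rot": TCP orientation; "ft_force": force on the tool from outside, world axes, zero at the start; "wrist_torque": the same for the moment, N m; "grip_width": finger opening in m.
Only numpy, scipy, OpenCV 4.12 (cv2) and the standard library are available. Lean on these libraries where they do the work, as an engineer would, in place of code of your own. Each camera call takes 0.05 s, during which the arm holds its last target.

TASK

Put every orange lens case on the table into the aluminium tub, lying low enough for the lid to close. Then set the green lid on so that it is fully seated, and after that swing both latches over and down until each arm lies flat in its catch on the lid. Leave the cartons, bottles, torch and occluder where they are.

Things in the scene. Friction and masses are not known exactly. Their poses are not given: they have to be found in the camera images.
- tub: Open aluminium instrument tub, fixed to the table, 192 (its x) x 178 (its y) x 60 mm high, walls and floor 5 mm thick, so inside 182 x 168 mm. Origin: centre of its underside, on the table; z up. Its steel-and-blue swing latches sit at the middle of its +y (left) and -y (right) walls.
- lid: Loose lid, 0.3-0.45 kg, fits either way round: green plate 194 (x) x 180 (y) x 6 mm over a grey plug 174 x 160 x 8 mm with 4 mm play in the tub's mouth. Origin: centre of the plug's underside, z up (52 mm above the tub's origin when seated). Black bar handle along x, 90 x 14 mm, z 31-45 mm, open beneath. Latch catches: pairs of steel ribs 6 mm tall at x +-16.5, y 61-83 mm on both y edges.
- latch_left (a joint): Latch on the tub's +y wall: steel arm 58 mm long, 16 mm wide, 6 mm thick with blue end, stiff hinge (0.05 N m, stays where it is left). 0 = lying level, inward over the seated lid, 1.5 mm above its plate, in its catch; 1.57 = straight up; over 1.57 = leaning outward, open; up to 2.5.
- latch_right (a joint): The same latch on the tub's -y wall; 0 = lying level in its catch over the lid, 1.57 straight up, more = leaning outward.
- latch_left_hinge (a point): Hinge axis of the left latch at the arm's mid-thickness, on the tub at x 0, y +103, z 70.5 mm in the tub's frame; the axis runs along the tub's x. Axes as the tub's.
- latch_right_hinge (a point): Hinge axis of the right latch, at x 0, y -103, z 70.5 mm in the tub's frame.
- latch_left_tip (a point): Free (blue) end of the left latch arm, at mid-thickness, 58 mm from its hinge.
- latch_right_tip (a point): Free (blue) end of the right latch arm, at mid-thickness, 58 mm from its hinge.
- case1: Orange lens case, 63-126 g: flat base 76 (x) x 44 (y) x 18 mm with two round lens windows on top, and between them a black grip rib across the middle, 14 mm thick (x), 40 mm long (y), spanning z 18-36 mm. Origin: centre of the underside, z up. May be absent.
- case2: Orange lens case, the same as case1. May be absent.
- case3: Orange lens case, the same as case1. May be absent.
- case4: Orange lens case, the same as case1. May be absent.
- case5: Orange lens case, the same as case1. May be absent.
- dropbox1: White-and-blue eye-drop carton, 74 x 46 x 40 mm, origin centre of underside. Not part of the load: leave alone.
- dropbox2: White-and-blue eye-drop carton, 74 x 46 x 40 mm, origin centre of underside. Not part of the load: leave alone.
- drops1: White eye-drop bottle, 30 mm across, 62 mm tall, origin centre of underside. Leave alone.
- drops2: White eye-drop bottle like drops1. Leave alone.
- pentorch: Steel pen torch, 125 x 14 x 14 mm, lying along its x, origin centre of underside. Leave alone.
- occluder: Black eye occluder lying flat: 130 mm handle and 64 mm disc, 7 mm thick. Leave alone.

How it is judged:
By the outcome, as a careful person would: the job done as asked, in the order asked, and still so for the second after the job is handed in, with the robot touching nothing.
Of case1, case2, case3, case4, case5 only 3 to 5 are there at a start; the rules pass over those that are not, and their reading is None.
At some moment in a run one of case1, case2, case3, case4, case5 may be knocked a few centimetres aside while the robot is not near it.
Once in a run the grip may slacken for a moment while it holds something.
It also fails if it takes over 210 s, if anything falls off the work surface, if the arm or the gripper's body presses on something with over 40 N, if the wrist force passes 120 N, or if a joint passes its speed limit or range.

## Working session

There is one attempt and no reset: what is moved stays moved. The work goes in short steps, Python scripts to look and compute and a tool call to move; the robot and the scene stay as the last step left them, time stands still between calls to the robot, and variables do not carry over. Pictures are saved under pics/ and viewed, and the job is handed in when it is done.

Besides the shell and the picture viewer there is one more tool, called after "Emit:" by a JSON object that holds its "api" and its "payload". send_rows: Moves the arm, as the interface text tells. Its arguments: {"type":"object","properties":{"targets":{"type":"array","items":{"type":"array","items":{"type":"number"}}},"grip_force":{"type":"number"}},"required":["targets"]}

```bash
ls; mkdir -p pics; python3 - <<'E'
from rig import status, vision, env
import cv2
print(status.observe())
for n in ["scene","top"]:
    im,d=vision.get_image(n)
    cv2.imwrite(f"pics/{n}0.png",im[:,:,::-1])
    m=vision.camera_model(n); print(n,m)
E
```

```text
pics
{'time_s': 0.0, 'q': array([ 5.45281791e+01,  2.18406495e+01,  7.43845631e+01,  3.29911977e-04,
        8.38588037e+01, -1.23335094e+01]), 'qvel': array([-0.01894529,  0.08171391,  0.03490424,  0.15637119, -0.10829123,
       -0.03545275]), 'joint_efforts': array([-3.61107027e-05, -4.48478937e+01, -2.31277871e+01, -1.70671346e-04,
        4.86570527e-03, -4.46415129e-06]), 'position': array([0.21592929, 0.50551998, 0.2307161 ]), 'tool_rot': array([[-9.19558570e-01,  3.92952037e-01, -8.55595265e-04],
       [ 3.92952840e-01,  9.19557854e-01, -1.19088348e-03],
       [ 3.18809255e-04, -1.43129570e-03, -9.99998925e-01]]), 'ft_force': array([-0.44088447, -1.66517936,  0.66681435]), 'wrist_torque': array([-0.03282404,  0.06969673, -0.01990526]), 'grip_width': 0.08542788707304877}
scene {'camera_matrix': array([[540.22304454,   0.        , 276.50307721],
       [  0.        , 540.22304454, 206.31722048],
       [  0.        ,   0.        ,   1.        ]]), 'view': array([[-0.59699674,  0.80212925,  0.01354856,  0.35873824],
       [ 0.62683913,  0.47694111, -0.61611677, -0.27578969],
       [-0.50066715, -0.35932694, -0.78753829,  1.72092742],
       [ 0.        ,  0.        ,  0.        ,  1.        ]])}
top {'camera_matrix': array([[407.33380983,   0.        , 282.93622991],
       [  0.        , 407.33380983, 205.44886314],
       [  0.        ,   0.        ,   1.        ]]), 'view': array([[-0.01426396, -0.99964549, -0.02248195,  0.0027713 ],
       [-0.98645968,  0.0177426 , -0.16304141,  0.55323272],
       [ 0.1633825 ,  0.01985192, -0.98636305,  1.30258046],
       [ 0.        ,  0.        ,  0.        ,  1.        ]])}
```

View pics/scene0.png

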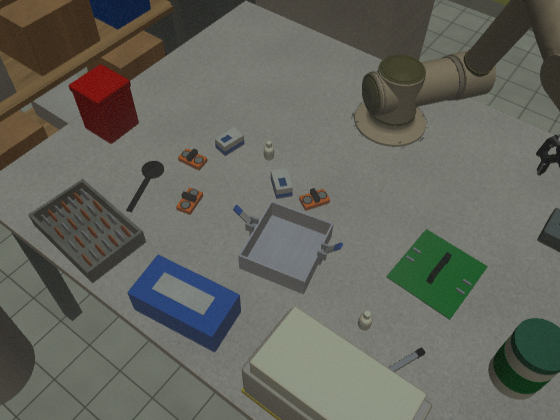

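View pics/top0.png

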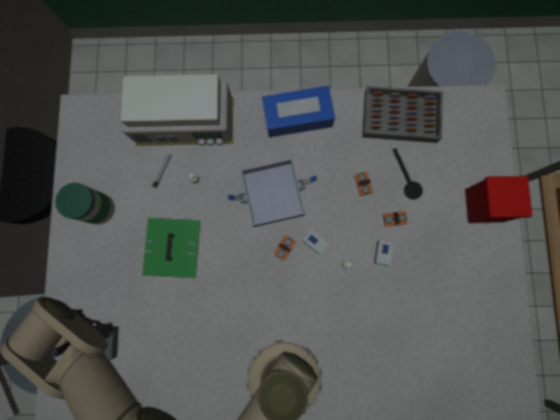

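The pictures show three orange cases at top px (363,183), (395,219) and (285,247). The tub is at (273,193) with both latches open, and the lid is at (172,247). I'll measure their poses next.

```bash
cat > h.py <<'E'
from rig import status, vision, env
import numpy as np, cv2
np.set_printoptions(precision=4,suppress=True)
def unproj(cam,d,mask):
    m=vision.camera_model(cam);K=m["camera_matrix"];V=m["view"]
    v,u=np.nonzero(mask&(d>0)); z=d[v,u]
    P=np.c_[(u-K[0,2])/K[0,0]*z,(v-K[1,2])/K[1,1]*z,z]
    return (P-V[:3,3])@V[:3,:3]   # R^T(P-t)
def proj(cam,P):
    m=vision.camera_model(cam);K=m["camera_matrix"];V=m["view"]
    p=np.asarray(P)@V[:3,:3].T+V[:3,3]; p=p@K.T; return p[:,:2]/p[:,2:]
def rect(P):
    (c,s,a)=cv2.minAreaRect((P[:,:2]*1000).astype(np.float32))
    if s[0]<s[1]: s=(s[1],s[0]); a+=90
    return np.array(c)/1000,np.array(s),(a+90)%180-90
def look(cam,labels,minp=0.3):
    im,d=vision.get_image(cam); out={}
    for l in labels:
        out[l]=[(r["p"],unproj(cam,d,r["pixels"]),r["extent"]) for r in vision.masks_of(cam,l) if r["p"]>=minp]
    return im,d,out
E
python3 - <<'E'
from h import *
for cam in ["top","scene"]:
    im,d,o=look(cam,["case1","tub","lid","latch_left","dropbox1","drops1"])
    for l,rs in o.items():
        for p,P,e in rs:
            if len(P)<5: print(cam,l,p,e,len(P)); continue
            c,s,a=rect(P)
            print(cam,l,round(p,2),np.round(e),len(P),"c",c,"size",s.round(0),"yaw",round(a,1),"z",np.percentile(P[:,2],[2,50,98]).round(4))
E
```

```text
top case1 0.82 [274. 232. 295. 262.] 291 c [ 0.417  -0.0065] size [75. 44.] yaw -32.2 z [0.0122 0.0197 0.0408]
top case1 0.65 [358. 169. 368. 196.] 302 c [ 0.6308 -0.2807] size [77. 50.] yaw 13.8 z [0.0078 0.0197 0.0394]
top case1 0.62 [380. 211. 406. 224.] 298 c [ 0.5088 -0.3773] size [76. 44.] yaw -86.4 z [0.0124 0.0199 0.0389]
top tub 0.8 [226. 161. 320. 228.] 3521 c [0.6099 0.0304] size [287. 212.] yaw -77.8 z [-0.0004  0.0068  0.0991]
top lid 0.72 [142. 218. 202. 279.] 3070 c [0.4237 0.376 ] size [194. 187.] yaw -3.7 z [0.0087 0.0146 0.0449]
top latch_left 0.52 [226. 195. 239. 200.] 70 c [0.5744 0.1487] size [40. 15.] yaw -75.9 z [0.0726 0.0995 0.1201]
top latch_left 0.41 [372. 242. 392. 265.] 363 c [ 0.3936 -0.329 ] size [75. 46.] yaw -8.9 z [0.008  0.0401 0.0466]
top dropbox1 0.88 [373. 241. 388. 266.] 360 c [ 0.3969 -0.3296] size [79. 45.] yaw -10.5 z [0.0031 0.0402 0.0466]
top dropbox1 0.53 [302. 232. 327. 256.] 315 c [ 0.4312 -0.109 ] size [72. 45.] yaw 50.7 z [0.0197 0.0403 0.0462]
top drops1 0.6 [341. 258. 352. 269.] 89 c [ 0.3608 -0.2097] size [30. 29.] yaw -1.4 z [-0.00
[... 925 characters left out ...]
9 0.0368]
scene latch_left 0.56 [325. 243. 343. 252.] 97 c [0.5481 0.139 ] size [89. 39.] yaw 23.0 z [0.0656 0.0997 0.1168]
scene dropbox1 0.65 [269. 170. 291. 199.] 526 c [ 0.4259 -0.1115] size [101.  57.] yaw 48.8 z [-0.0002  0.0366  0.043 ]
scene dropbox1 0.6 [218. 128. 242. 156.] 491 c [ 0.3989 -0.3283] size [78. 53.] yaw -10.5 z [0.001 0.035 0.042]
scene drops1 0.64 [359. 314. 371. 333.] 207 c [0.6636 0.2992] size [35. 26.] yaw 87.1 z [0.0069 0.0369 0.0621]
scene drops1 0.42 [263. 140. 278. 162.] 181 c [ 0.3428 -0.2239] size [87. 33.] yaw 43.4 z [-0.0041  0.0313  0.0622]
scene drops1 0.36 [237. 201. 344. 293.] 6001 c [0.5829 0.0241] size [287. 243.] yaw -77.6 z [-0.0019  0.0072  0.0925]
```

```bash
python3 - <<'E'
from h import *
for cam in ["top","scene"]:
    im,d,o=look(cam,["case1","tub","lid"])
    for l,zs in (("case1",[(.012,.024),(.028,.042)]),("tub",[(.054,.066)]),("lid",[(.009,.02),(.036,.05)])):
        for p,P,e in o[l]:
            for z0,z1 in zs:
                Q=P[(P[:,2]>z0)&(P[:,2]<z1)]
                if len(Q)<8: continue
                c,s,a=rect(Q); print(cam,l,round(p,2),"z",z0,"n",len(Q),"c",c,"size",s.round(0),"yaw",round(a,1),"med",np.median(Q,0))
E
```

```text
top case1 0.84 z 0.012 n 230 c [ 0.4166 -0.0062] size [76. 44.] yaw -30.7 med [ 0.4146 -0.0068  0.0187]
top case1 0.84 z 0.028 n 51 c [ 0.4164 -0.0064] size [39. 13.] yaw 62.4 med [ 0.4165 -0.0074  0.037 ]
top case1 0.79 z 0.012 n 225 c [ 0.5081 -0.3777] size [77. 44.] yaw -83.4 med [ 0.5076 -0.3703  0.0188]
top case1 0.79 z 0.028 n 52 c [ 0.5081 -0.3774] size [37. 14.] yaw 3.4 med [ 0.5061 -0.3773  0.0363]
top case1 0.6 z 0.012 n 214 c [ 0.6292 -0.2781] size [75. 44.] yaw 14.2 med [ 0.6222 -0.2767  0.0189]
top case1 0.6 z 0.028 n 51 c [ 0.6298 -0.2775] size [39. 14.] yaw -77.1 med [ 0.6292 -0.279   0.0352]
top lid 0.77 z 0.009 n 2736 c [0.4237 0.3736] size [194. 181.] yaw -3.9 med [0.422  0.3678 0.0143]
top lid 0.77 z 0.036 n 132 c [0.424  0.3727] size [89. 15.] yaw -3.4 med [0.4222 0.3719 0.045 ]
scene case1 0.92 z 0.012 n 236 c [ 0.5122 -0.3746] size [80. 47.] yaw -84.0 med [ 0.5154 -0.3651  0.0166]
scene case1 0.92 z 0.028 n 58 c [ 0.514  -0.3749] size [42. 17.] yaw 10.5 med [ 0.5147 -0.3739  0.0329]
scene case1 0.75 z 0.012 n 268 c [ 0.4212 -0.0037] size [77. 47.] yaw -30.5 med [ 0.4282 -0.0025  0.0166]
scene case1 0.75 z 0.028 n 65 c [ 0.4217 -0.003 ] size [43. 15.] yaw 54.5 med [ 0.4232 -0.002   0.0332]
scene case1 0.66 z 0.012 n 439 c [0.6054 0.0367] size [197. 180.] yaw 11.3 med [0.6258 0.0241 0.0183]
scene case1 0.66 z 0.028 n 531 c [0.604  0.0385] size [194. 186.] yaw 11.9 med [0.6144 0.0258 0.0354]
scene case1 0.62 z 0.012 n 258 c [ 0.6353 -0.2736] size [78. 46.] yaw 8.7 med [ 0.6459 -0.2701  0.0169]
scene case1 0.62 z 0.028 n 64 c [ 0.6338 -0.2726] size [36. 19.] yaw -76.2 med [ 0.6345 -0.2737  0.0331]
scene tub 0.95 z 0.054 n 639 c [0.6042 0.0346] size [215. 196.] yaw -77.8 med [0.6211 0.0334 0.0581]
scene lid 0.86 z 0.009 n 4108 c [0.4283 0.3752] size [198. 180.] yaw -3.5 med [0.4359 0.3821 0.0128]
scene lid 0.86 z 0.036 n 186 c [0.4271 0.3753] size [92. 14.] yaw -3.7 med [0.428  0.3758 0.0428]
```

```bash
python3 - <<'E'
from h import *
from scipy.optimize import minimize
for cam in ["top","scene"]:
    im,d=vision.get_image(cam)
    P=unproj(cam,d,np.ones(d.shape,bool))
    Q=P[(np.hypot(P[:,0]-.605,P[:,1]-.034)<.16)&(P[:,2]>.057)&(P[:,2]<.064)]
    print(cam,len(Q))
    def cost(v):
        c,s=np.cos(v[2]),np.sin(v[2]); x=Q[:,0]-v[0];y=Q[:,1]-v[1]
        X=abs(c*x+s*y);Y=abs(-s*x+c*y)
        # distance to rim mid-line rectangle
        a,b=.0935,.0865
        dx=X-a;dy=Y-b
        dist=np.where((dx<0)&(dy<0),np.minimum(-dx,-dy),np.hypot(np.maximum(dx,0),np.maximum(dy,0)))
        return np.mean(np.minimum(dist,.01))
    best=min((minimize(cost,[.605,.034,np.radians(a)],method="Nelder-Mead",options=dict(initial_simplex=[[.605,.034,np.radians(a)],[.615,.034,np.radians(a)],[.605,.044,np.radians(a)],[.605,.034,np.radians(a+5)]])) for a in (8,12,16)),key=lambda r:r.fun)
    print(best.x[:2],np.degrees(best.x[2]),best.fun)
    # latch points
    c,s=np.cos(best.x[2]),np.sin(best.x[2]);R=np.array([[c,s],[-s,c]])
    L=np.c_[(P[:,:2]-best.x[:2])@R.T,P[:,2]]
    for sg in (1,-1):
        M=L[(abs(L[:,0])<.03)&(L[:,1]*sg>.097)&(L[:,1]*sg<.18)&(L[:,2]>.06)]
        o=np.argsort(M[:,1]*sg)
        print(sg,len(M)); print(M[o][::max(1,len(M)//14)])
E
```

```text
top 314
[0.5997 0.0306] 11.926535690258742 0.001866265120698058
1 95
[[ 0.0161  0.0976  0.0744]
 [ 0.0021  0.0999  0.0792]
 [ 0.009   0.1016  0.0807]
 [ 0.0077  0.1031  0.0715]
 [ 0.0104  0.1051  0.0774]
 [ 0.0003  0.1069  0.0794]
 [-0.0109  0.1083  0.0866]
 [ 0.0072  0.1115  0.0842]
 [ 0.0031  0.1146  0.0916]
 [-0.0006  0.1179  0.097 ]
 [-0.0031  0.1216  0.0972]
 [ 0.0056  0.1248  0.1079]
 [ 0.0063  0.1279  0.1081]
 [ 0.0074  0.1312  0.1064]
 [-0.0016  0.1339  0.1217]
 [-0.003   0.1381  0.1172]]
-1 108
[[-0.0096 -0.0972  0.0799]
 [-0.0151 -0.0994  0.0713]
 [ 0.0108 -0.102   0.0754]
 [ 0.0028 -0.1034  0.0791]
 [-0.0002 -0.1062  0.0742]
 [ 0.0055 -0.1074  0.0781]
 [-0.0139 -0.1098  0.0706]
 [ 0.0062 -0.1141  0.0832]
 [ 0.0082 -0.1178  0.0853]
 [-0.0008 -0.1221  0.0905]
 [ 0.0028 -0.1259  0.1002]
 [ 0.0085 -0.1305  0.1001]
 [-0.0036 -0.134   0.1053]
 [-0.     -0.1376  0.1145]
 [ 0.0029 -0.1417  0.1124]
 [ 0.0053 -0.1455  0.1126]]
scene 425
[0.6042 0.0331] 12.022677942060978 0.002275324477701422
1 151
[[-0.0136  0.097   0.0752]
 [-0.001   0.0996  0.072 ]
 [-0.0044  0.1009  0.0725]
 [-0.0109  0.1031  0.0783]
 [-0.0125  0.1052  0.0776]
 [-0.0083  0.107   0.0755]
 [ 0.0081  0.1088  0.0682]
 [-0.0022  0.1113  0.0823]
 [-0.0021  0.1154  0.0938]
 [ 0.0069  0.1192  0.091 ]
 [ 0.0064  0.1235  0.0974]
 [ 0.0034  0.1268  0.104 ]
 [ 0.0066  0.1307  0.1023]
 [ 0.0068  0.1342  0.1178]
 [ 0.0052  0.1371  0.1089]
 [-0.0046  0.1404  0.1147]]
-1 190
[[-0.0185 -0.0972  0.074 ]
 [-0.001  -0.1001  0.068 ]
 [-0.0111 -0.102   0.0803]
 [-0.0092 -0.1039  0.0771]
 [-0.0032 -0.1065  0.0829]
 [ 0.0168 -0.1083  0.068 ]
 [-0.002  -0.1115  0.0857]
 [ 0.0011 -0.1157  0.0829]
 [-0.0022 -0.1199  0.0892]
 [ 0.0045 -0.125   0.0901]
 [-0.0036 -0.1287  0.0993]
 [-0.0064 -0.1329  0.1019]
 [-0.0014 -0.1357  0.1063]
 [-0.0084 -0.1394  0.1042]
 [ 0.0059 -0.143   0.1107]]
```

```bash
cat >> h.py <<'E'
from scipy.spatial.transform import Rotation as Ro
def goal(x,y,z,ang):
    """print the shift/turn units from the present pose to tool-down at x,y,z with jaw axis at ang deg (mod 180)"""
    s=status.observe();R=s["tool_rot"];p=s["position"];q=s["q"]
    cur=np.degrees(np.arctan2(R[1,1],R[0,1]))
    best=None
    for k in (-2,-1,0,1,2):
        a=ang+180*k
        if best is None or abs(a-cur)<abs(best-cur): best=a
    a=np.radians(best);ty=np.array([np.cos(a),np.sin(a),0]);tz=np.array([0,0,-1.]);tx=np.cross(ty,tz)
    T=np.c_[tx,ty,tz]
    d=R.T@(np.array([x,y,z])-p)/.05; w=Ro.from_matrix(R.T@T).as_rotvec(degrees=True)/8
    print("t",round(s["time_s"],2),"pos",p,"shift",d.round(3),"turn",w.round(3),"q6 end",round(np.degrees(np.arctan2(y,x))-best,1),"F",s["ft_force"].round(1),"w",round(s["grip_width"],4))
E
python3 -c "
from h import *
goal(.419,-.005,.12,-30.7)"
```

```text
t 1.3 pos [0.2161 0.5057 0.2313] shift [-7.746 -7.799  2.226] turn [  0.     -0.    -10.305] q6 end -150.0 F [ 0.6  0.1 -0.7] w 0.0855
```

Emit:
{"api": "send_rows", "payload": {"targets": [[-0.8,-0.8,0.0,0,0,1.2,60],[-1.6,-1.6,0.0,0,0,2.4,60],[-2.4,-2.4,0.2,0,0,3.6,60],[-3.2,-3.2,0.4,0,0,4.8,60],[-4.0,-4.0,0.6,0,0,6.0,60]], "grip_force": 60}}

```text
time_s: 1.92
position: [0.3219, 0.2417, 0.2013]
tool_rot: [[-0.318, 0.948, 0.001], [0.948, 0.318, 0.0], [-0.0, 0.001, -1.0]]
ft_force: [2.1, 0.6, 0.4]
grip_width: 0.0595
```

```bash
python3 -c "
from h import *
goal(.419,-.005,.12,-30.7)"
```

```text
t 1.93 pos [0.3219 0.2417 0.2013] shift [-5.295  0.269  1.626] turn [ 0.007 -0.003  6.158] q6 end 30.0 F [2.1 0.6 0.4] w 0.0595
```

Emit:
{"api": "send_rows", "payload": {"targets": [[-1.06,0.05,0.3,0,0,1.24,60],[-2.12,0.1,0.6,0,0,2.48,60],[-3.18,0.16,0.9,0,0,3.7,60],[-4.24,0.21,1.2,0,0,4.9,60],[-5.295,0.269,1.626,0,0,6.16,60]]}}

```text
time_s: 2.55
position: [0.4206, -0.0049, 0.12]
tool_rot: [[0.512, 0.859, 0.002], [0.859, -0.512, -0.0], [0.001, 0.002, -1.0]]
ft_force: [1.5, 1.4, -0.0]
grip_width: 0.0596
```

```bash
python3 - <<'E'
from h import *
im,d,o=look("scene",["case1"])
cv2.imwrite("pics/scene1.png",im[:,:,::-1])
for p,P,e in o["case1"]: print(round(p,2),np.round(e),np.median(P,0))
im,d,o=look("top",["case1"])
cv2.imwrite("pics/top1.png",im[:,:,::-1])
for p,P,e in o["case1"]: print(round(p,2),np.round(e),np.median(P,0))
goal(.419,-.005,.02,-30.7)
E
```

```text
0.89 [178. 150. 208. 170.] [ 0.5186 -0.3693  0.0166]
0.66 [177. 188. 200. 217.] [ 0.6405 -0.2681  0.0171]
0.58 [296. 189. 332. 209.] [ 0.428  -0.0007  0.0161]
0.44 [324. 241. 342. 252.] [0.5798 0.1533 0.0996]
0.66 [356. 168. 372. 195.] [ 0.6264 -0.278   0.0201]
0.55 [382. 211. 403. 226.] [ 0.5062 -0.3723  0.0205]
t 2.75 pos [ 0.4197 -0.0035  0.1198] shift [-0.033  0.006  1.995] turn [-0.008  0.001  0.027] q6 end 30.0 F [-0.2  0.1 -0.6] w 0.0598
```

View pics/scene1.png

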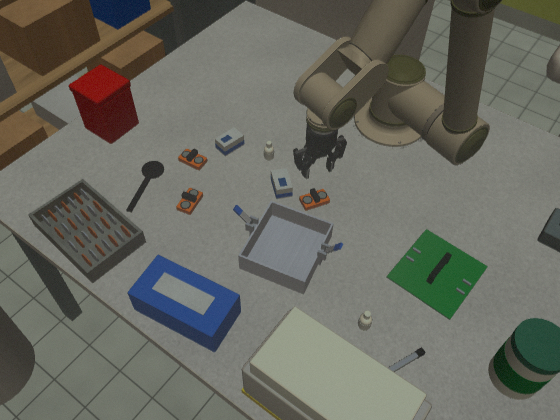

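View pics/top1.png

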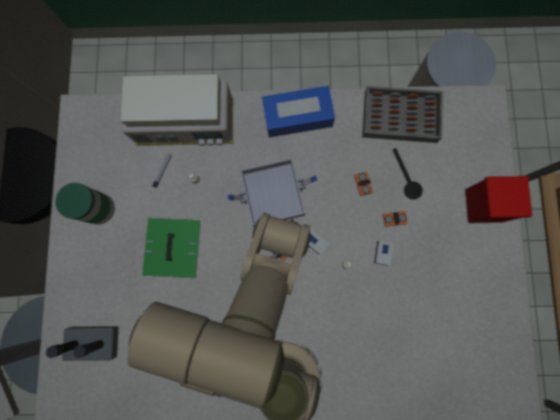

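The area the arm had been hiding holds no more cases, so there are three. I'll go down on the first.

Emit:
{"api": "send_rows", "payload": {"targets": [[-0.033,0.006,0.7,0,0,0,60],[-0.033,0.006,1.3,0,0,0,60],[-0.033,0.006,1.7,0,0,0,60],[-0.033,0.006,1.95,0,0,0,60],[-0.033,0.006,1.98,0,0,0,60]]}}

```text
time_s: 3.38
position: [0.4188, -0.0034, 0.021]
tool_rot: [[0.504, 0.864, -0.001], [0.864, -0.504, 0.0], [-0.0, -0.001, -1.0]]
ft_force: [-0.3, 0.4, -0.1]
grip_width: 0.0598
```

```bash
python3 - <<'E'
from h import *
im,d=vision.get_image("scene")
goal(.419,-.005,.02,-30.7)
p=proj("scene",[status.observe()["position"]])[0];print(p)
u,v=np.int32(p);c=im[v-60:v+40,u-60:u+60,::-1]
cv2.imwrite("pics/c1.png",cv2.resize(c,None,fx=5,fy=5,interpolation=cv2.INTER_CUBIC))
E
```

```text
t 3.42 pos [ 0.4191 -0.0036  0.0213] shift [-0.024  0.013  0.026] turn [-0.   -0.    0.05] q6 end 30.0 F [ 0.1 -0.3  0.1] w 0.0602
[314.7615 196.219 ]
```

View pics/c1.png

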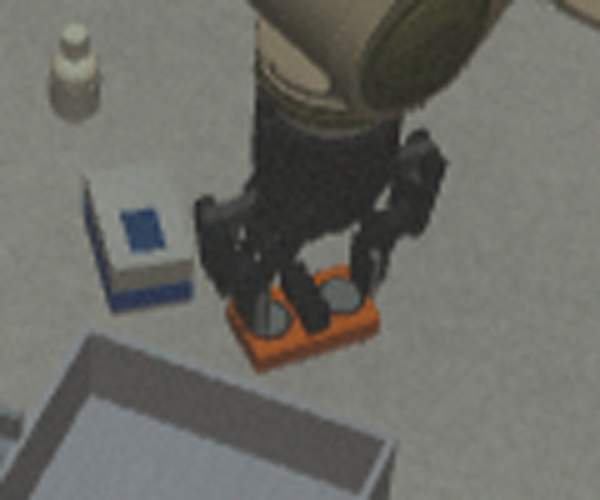

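The fingers straddle the black rib, which is in the crop at about (310,300). I'll close now.

Emit:
{"api": "send_rows", "payload": {"targets": [[-0.024,0.013,0.026,0,0,0,30],[-0.024,0.013,0.026,0,0,0,5],[-0.024,0.013,0.026,0,0,0,5],[-0.024,0.013,0.026,0,0,0,5],[-0.024,0.013,0.026,0,0,0,5]]}}

```text
time_s: 4.05
position: [0.4193, -0.0059, 0.0203]
tool_rot: [[0.506, 0.862, 0.001], [0.862, -0.506, -0.0], [0.0, 0.001, -1.0]]
ft_force: [-0.5, 1.4, 5.7]
grip_width: 0.0125
```

Emit:
{"api": "send_rows", "payload": {"targets": [[0,0,-0.3,0,0,0,5],[0,0,-0.9,0,0,0,5],[0,0,-1.6,0,0,0,5],[0,0,-2.3,0,0,0,5],[0,0,-2.6,0,0,0,5]]}}

```text
time_s: 4.68
position: [0.4194, -0.006, 0.1516]
tool_rot: [[0.506, 0.862, 0.003], [0.862, -0.506, -0.001], [0.001, 0.003, -1.0]]
ft_force: [0.6, -0.7, -1.6]
grip_width: 0.0127
```

```bash
python3 -c "
from h import *
goal(.591,.083,.15,12)"
```

```text
t 4.67 pos [ 0.4194 -0.006   0.1516] shift [3.272 2.058 0.039] turn [ 0.021  0.003 -5.302] q6 end -4.0 F [ 0.6 -0.7 -1.6] w 0.0127
```

Emit:
{"api": "send_rows", "payload": {"targets": [[0.65,0.41,0,0,0,-1.06,5],[1.3,0.82,0,0,0,-2.12,5],[1.96,1.23,0,0,0,-3.18,5],[2.6,1.65,0,0,0,-4.24,5],[3.27,2.06,0,0,0,-5.3,5]]}}

```text
time_s: 5.3
position: [0.5915, 0.0836, 0.1496]
tool_rot: [[-0.212, 0.977, -0.001], [0.977, 0.212, -0.0], [0.0, -0.001, -1.0]]
ft_force: [0.2, -1.3, -1.5]
grip_width: 0.0123
```

```bash
python3 - <<'E'
from h import *
im,d=vision.get_image("scene")
goal(.591,.083,.028,12)
p=proj("scene",[status.observe()["position"]])[0];print(p)
u,v=np.int32(p);c=im[v-60:v+40,u-60:u+60,::-1]
cv2.imwrite("pics/c2.png",cv2.resize(c,None,fx=5,fy=5,interpolation=cv2.INTER_CUBIC))
E
```

```text
t 5.35 pos [0.5947 0.0853 0.1494] shift [-0.03  -0.088  2.427] turn [ 0.018 -0.003  0.084] q6 end -4.0 F [-1.5 -0.3 -1.5] w 0.0124
[307.9217 225.6627]
```

View pics/c2.png

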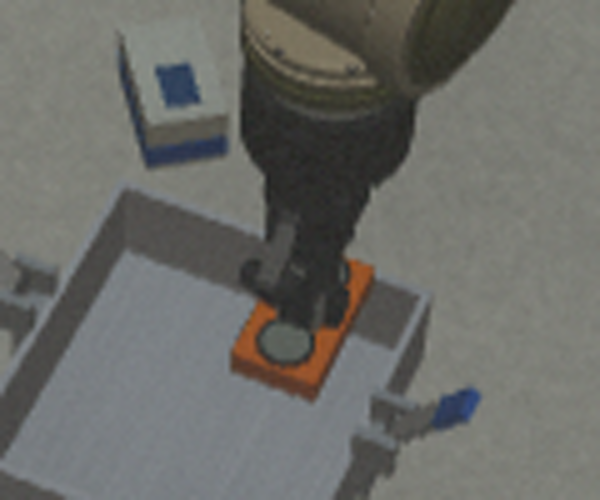

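Emit:
{"api": "send_rows", "payload": {"targets": [[-0.03,-0.06,0.6,0,0,0.05,5],[-0.03,-0.06,1.2,0,0,0.05,5],[-0.03,-0.06,1.8,0,0,0.05,5],[-0.03,-0.06,2.2,0,0,0.05,5],[-0.03,-0.06,2.43,0,0,0.05,5]]}}

```text
time_s: 5.98
position: [0.5876, 0.0809, 0.0272]
tool_rot: [[-0.201, 0.98, -0.002], [0.98, 0.201, 0.0], [0.0, -0.002, -1.0]]
ft_force: [-0.3, -0.9, -1.1]
grip_width: 0.0126
```

Emit:
{"api": "send_rows", "payload": {"targets": [[0,0,0.04,0,0,0,5],[0,0,0.04,0,0,0,5],[0,0,0.04,0,0,0,20],[0,0,0.04,0,0,0,32],[0,0,0,0,0,0,32]]}}

```text
time_s: 6.6
position: [0.5882, 0.0809, 0.0285]
tool_rot: [[-0.201, 0.98, 0.0], [0.98, 0.201, -0.0], [-0.0, 0.0, -1.0]]
ft_force: [-0.6, -0.9, 0.7]
grip_width: 0.0319
```

Emit:
{"api": "send_rows", "payload": {"targets": [[0,0,-0.6,0,0,0,35],[0,0,-1.4,0,0,0,35],[0,0,-2.2,0,0,0,50],[0,0,-2.5,0,0,0,60]]}}

```text
time_s: 7.1
position: [0.5888, 0.0809, 0.1557]
tool_rot: [[-0.201, 0.98, 0.004], [0.98, 0.201, -0.0], [-0.001, 0.004, -1.0]]
ft_force: [-0.0, 0.2, -0.2]
grip_width: 0.0598
```

```bash
python3 - <<'E'
from h import *
im,d,o=look("scene",["case1"])
cv2.imwrite("pics/scene2.png",im[:,:,::-1])
for p,P,e in o["case1"]: 
    Q=P[(P[:,2]>.028)&(P[:,2]<.045)];print("scene",round(p,2),np.round(e),np.median(P,0), rect(Q) if len(Q)>8 else "")
im,d,o=look("top",["case1"])
for p,P,e in o["case1"]:
    Q=P[(P[:,2]>.028)&(P[:,2]<.045)]; print("top",round(p,2),np.round(e),np.median(P,0),rect(Q) if len(Q)>8 else "")
goal(.633,-.275,.15,13.5)
E
```

```text
scene 0.85 [290. 241. 322. 271.] [0.5993 0.0848 0.0221] (array([0.5943, 0.0822]), array([37.8193, 31.5063]), 68.42322540283203)
scene 0.6 [177. 188. 201. 217.] [ 0.6402 -0.2684  0.0175] (array([ 0.6334, -0.2742]), array([37.8147, 17.8111]), -81.23099136352539)
scene 0.31 [326. 242. 343. 251.] [0.5792 0.1529 0.0988] 
top 0.87 [357. 169. 371. 195.] [ 0.627  -0.2768  0.0201] (array([ 0.6232, -0.2814]), array([39.0265, 36.2409]), 36.29637145996094)
top 0.82 [381. 211. 407. 227.] [ 0.506  -0.3734  0.0193] (array([ 0.5077, -0.3778]), array([37.9922, 13.5875]), 5.518693923950195)
t 7.3 pos [0.5876 0.0809 0.152 ] shift [-7.156 -0.539  0.037] turn [-0.013 -0.004 -0.24 ] q6 end -37.0 F [ 0.3 -1.2 -1.1] w 0.0601
```

View pics/scene2.png

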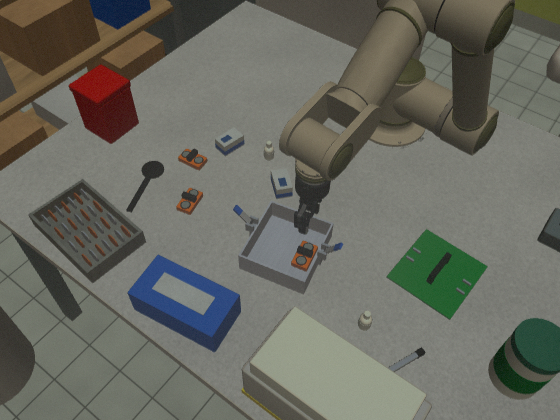

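Emit:
{"api": "send_rows", "payload": {"targets": [[-1.1,-0.08,0,0,0,0,60],[-2.3,-0.16,0,0,0,0,60],[-3.5,-0.25,0,0,0,-0.1,60],[-4.7,-0.34,0,0,0,-0.2,60],[-5.9,-0.43,0,0,0,-0.24,60]]}}

```text
time_s: 7.92
position: [0.6258, -0.2141, 0.1511]
tool_rot: [[-0.234, 0.972, -0.003], [0.972, 0.234, 0.002], [0.002, -0.002, -1.0]]
ft_force: [0.7, -0.1, 0.5]
grip_width: 0.0597
```

Emit:
{"api": "send_rows", "payload": {"targets": [[-1.0,-0.08,0.4,0,0,0,60],[-1.26,-0.11,0.8,0,0,0,60],[-1.26,-0.11,1.2,0,0,0,60]]}}

```text
time_s: 8.3
position: [0.6349, -0.2753, 0.0901]
tool_rot: [[-0.232, 0.973, -0.003], [0.973, 0.232, 0.002], [0.003, -0.002, -1.0]]
ft_force: [0.3, 0.2, -0.3]
grip_width: 0.0599
```

```bash
python3 - <<'E'
from h import *
im,d,o=look("scene",["case1"])
for p,P,e in o["case1"]: 
    Q=P[(P[:,2]>.028)&(P[:,2]<.045)];print("scene",round(p,2),np.round(e),np.median(P,0), rect(Q) if len(Q)>8 else "")
u,v=np.int32(proj("scene",[[.633,-.275,.03]])[0]);c=im[v-50:v+50,u-60:u+60,::-1]
cv2.imwrite("pics/c3.png",cv2.resize(c,None,fx=5,fy=5,interpolation=cv2.INTER_CUBIC))
im,d,o=look("top",["case1"])
for p,P,e in o["case1"]:
    Q=P[(P[:,2]>.032)&(P[:,2]<.047)]; print("top",round(p,2),np.round(e),np.median(P,0),rect(Q) if len(Q)>8 else "")
goal(.633,-.275,.0205,13.5)
E
```

```text
scene 0.69 [176. 189. 201. 216.] [ 0.64   -0.2708  0.0167] (array([ 0.6348, -0.2748]), array([41.8212, 18.5303]), -83.59007549285889)
scene 0.6 [291. 244. 320. 271.] [0.5998 0.0856 0.0225] (array([0.5943, 0.0827]), array([58.5216, 37.7981]), 41.95681381225586)
scene 0.57 [193. 156. 210. 170.] [ 0.5103 -0.343   0.0161] 
top 0.84 [382. 211. 405. 224.] [ 0.5079 -0.373   0.0203] (array([ 0.5078, -0.3776]), array([38.2291, 14.5563]), 4.819912433624268)
top 0.57 [227. 158. 318. 208.] [0.6415 0.0203 0.0079] (array([0.6238, 0.031 ]), array([193.0998, 159.35  ]), -85.60663604736328)
top 0.54 [247. 183. 263. 203.] [0.6061 0.0849 0.0256] (array([0.5974, 0.0864]), array([36.5007, 29.2331]), -52.9057502746582)
t 8.5 pos [ 0.6355 -0.274   0.0925] shift [-0.009 -0.052  1.44 ] turn [-0.008 -0.01   0.007] q6 end -37.0 F [ 0.2 -0.3 -0.5] w 0.06
```

View pics/c3.png

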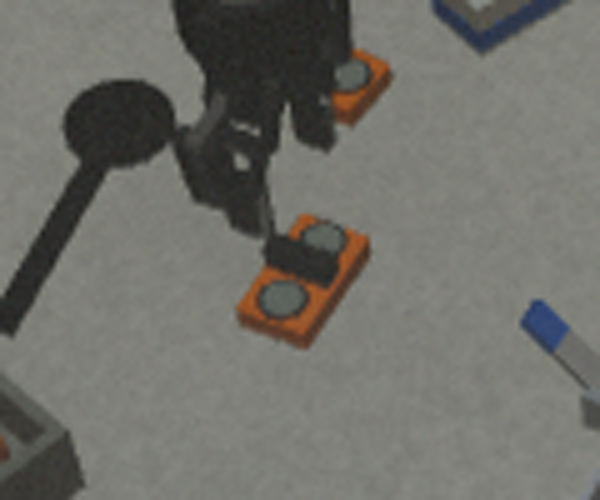

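The case is unmoved under the open fingers (crop (305,280)), so I'll descend and grip.

Emit:
{"api": "send_rows", "payload": {"targets": [[0,-0.05,0.6,0,0,0,60],[0,-0.05,1.1,0,0,0,60],[0,-0.05,1.35,0,0,0,60],[0,-0.05,1.43,0,0,0,60],[0,-0.05,1.44,0,0,0,50]]}}

```text
time_s: 9.12
position: [0.6337, -0.2756, 0.0221]
tool_rot: [[-0.234, 0.972, 0.001], [0.972, 0.234, -0.001], [-0.001, 0.001, -1.0]]
ft_force: [0.2, -0.6, -0.2]
grip_width: 0.05
```

Emit:
{"api": "send_rows", "payload": {"targets": [[0,0,0,0,0,0,30],[0,0,0,0,0,0,5],[0,0,0,0,0,0,5],[0,0,0,0,0,0,5],[0,0,0,0,0,0,5]]}}

```text
time_s: 9.75
position: [0.6335, -0.2758, 0.0221]
tool_rot: [[-0.233, 0.972, 0.001], [0.972, 0.233, -0.001], [-0.001, 0.001, -1.0]]
ft_force: [-1.1, 1.0, 6.6]
grip_width: 0.0132
```

Emit:
{"api": "send_rows", "payload": {"targets": [[0,0,-0.3,0,0,0,5],[0,0,-0.9,0,0,0,5],[0,0,-1.6,0,0,0,5],[0,0,-2.3,0,0,0,5],[0,0,-2.6,0,0,0,5]]}}

```text
time_s: 10.38
position: [0.6337, -0.2757, 0.1538]
tool_rot: [[-0.234, 0.972, 0.003], [0.972, 0.234, -0.002], [-0.002, 0.002, -1.0]]
ft_force: [0.0, -0.7, -0.9]
grip_width: 0.0124
```

```bash
python3 -c "
from h import *
vision.get_image('top')
goal(.613,-.019,.15,12)"
```

```text
t 10.43 pos [ 0.6339 -0.2759  0.1547] shift [5.094 0.794 0.08 ] turn [0.022 0.023 0.188] q6 end -13.8 F [-0.5 -0.1  1.2] w 0.0124
```

Emit:
{"api": "send_rows", "payload": {"targets": [[1.0,0.16,-0.1,0,0,0.04,5],[2.0,0.32,-0.1,0,0,0.08,5],[3.0,0.48,-0.1,0,0,0.12,5],[4.1,0.64,-0.1,0,0,0.18,5],[5.09,0.79,-0.1,0,0,0.18,5]]}}

```text
time_s: 11.05
position: [0.6113, -0.0169, 0.155]
tool_rot: [[-0.209, 0.978, -0.002], [0.978, 0.209, 0.001], [0.001, -0.002, -1.0]]
ft_force: [-0.6, -0.4, -0.5]
grip_width: 0.0122
```

```bash
python3 - <<'E'
from h import *
im,d=vision.get_image("scene")
goal(.613,-.019,.028,12)
u,v=np.int32(proj("scene",[status.observe()["position"]])[0]);c=im[v-60:v+40,u-60:u+60,::-1]
cv2.imwrite("pics/c4.png",cv2.resize(c,None,fx=5,fy=5,interpolation=cv2.INTER_CUBIC))
E
```

```text
t 11.1 pos [ 0.6104 -0.0112  0.1551] shift [-0.172  0.024  2.542] turn [-0.017 -0.027  0.039] q6 end -13.8 F [-0.7  5.8 -0.8] w 0.0122
```

View pics/c4.png

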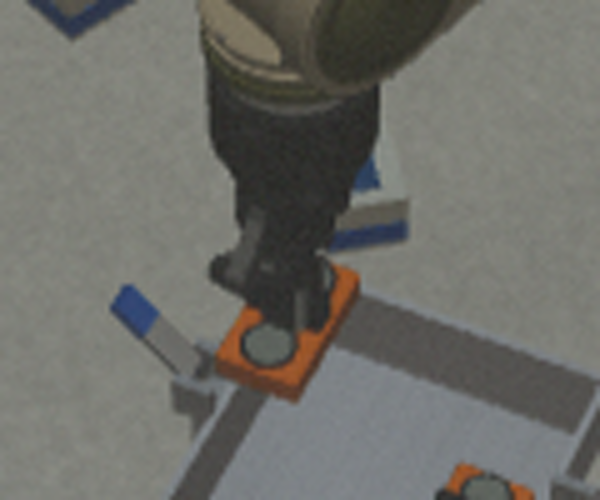

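Emit:
{"api": "send_rows", "payload": {"targets": [[-0.06,0.03,0.3,0,0,0.04,5],[-0.06,0.03,0.8,0,0,0.04,5],[-0.06,0.03,1.4,0,0,0.04,5],[-0.06,0.03,2.0,0,0,0.04,5],[-0.06,0.03,2.4,0,0,0.04,5]]}}

```text
time_s: 11.72
position: [0.6132, -0.0228, 0.033]
tool_rot: [[-0.202, 0.979, -0.004], [0.979, 0.202, 0.001], [0.001, -0.004, -1.0]]
ft_force: [0.3, -0.6, -1.4]
grip_width: 0.0126
```

```bash
python3 -c "
from h import *
goal(.613,-.019,.0275,12)"
```

```text
t 11.72 pos [ 0.6132 -0.0228  0.033 ] shift [0.076 0.012 0.111] turn [-0.026 -0.01  -0.045] q6 end -13.8 F [ 0.3 -0.6 -1.4] w 0.0126
```

Emit:
{"api": "send_rows", "payload": {"targets": [[0.07,0,0.08,0,0,0,5],[0.07,0,0.11,0,0,0,5],[0.07,0,0.11,0,0,0,20],[0.07,0,0.11,0,0,0,32],[0.07,0,0.08,0,0,0,32]]}}

```text
time_s: 12.35
position: [0.6137, -0.0181, 0.0327]
tool_rot: [[-0.204, 0.979, 0.001], [0.979, 0.204, -0.0], [-0.0, 0.001, -1.0]]
ft_force: [0.3, -0.5, -0.3]
grip_width: 0.0323
```

Emit:
{"api": "send_rows", "payload": {"targets": [[0,0,-0.6,0,0,0,35],[0,0,-1.4,0,0,0,35],[0,0,-2.2,0,0,0,50],[0,0,-2.5,0,0,0,60]]}}

```text
time_s: 12.85
position: [0.6143, -0.0181, 0.1599]
tool_rot: [[-0.204, 0.979, 0.004], [0.979, 0.204, -0.001], [-0.002, 0.004, -1.0]]
ft_force: [0.6, 0.1, -0.2]
grip_width: 0.06
```

```bash
python3 - <<'E'
from h import *
for cam in("scene","top"):
  im,d,o=look(cam,["case1"])
  cv2.imwrite(f"pics/{cam}3.png",im[:,:,::-1])
  for p,P,e in o["case1"]: 
    Q=P[(P[:,2]>.012)&(P[:,2]<.026)];print(cam,round(p,2),np.round(e),np.median(P,0), rect(Q) if len(Q)>8 else "")
goal(.5105,-.376,.12,94.5)
E
```

```text
scene 0.85 [252. 230. 279. 257.] [ 0.624  -0.0139  0.0222] (array([ 0.6174, -0.0183]), array([79.641 , 44.6801]), 11.560526847839355)
scene 0.77 [176. 148. 208. 171.] [ 0.5177 -0.37    0.0163] (array([ 0.5145, -0.3743]), array([76.5585, 48.8451]), -85.98773908615112)
scene 0.73 [289. 240. 320. 272.] [0.5994 0.0845 0.022 ] (array([0.5924, 0.0819]), array([79.8858, 44.596 ]), 11.869921684265137)
top 0.67 [383. 210. 407. 227.] [ 0.5053 -0.3753  0.0191] (array([ 0.5079, -0.3775]), array([76.9138, 43.7221]), -82.65482378005981)
t 13.05 pos [ 0.6131 -0.0179  0.1559] shift [-6.594 -3.464  0.719] turn [ -0.007  -0.015 -10.345] q6 end -130.9 F [ 0.3 -1.   0.1] w 0.06
```

View pics/scene3.png

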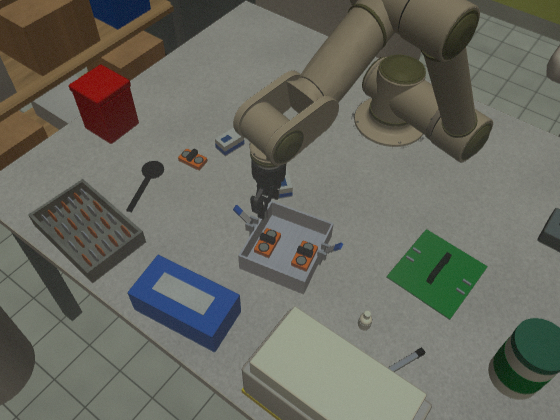

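```bash
python3 -c "
from h import *
goal(.5085,-.3755,.10,94.5)"
```

```text
t 13.05 pos [ 0.6131 -0.0179  0.1559] shift [-6.577 -3.5    1.119] turn [ -0.007  -0.015 -10.345] q6 end -130.9 F [ 0.3 -1.   0.1] w 0.06
```

Emit:
{"api": "send_rows", "payload": {"targets": [[-0.7,-0.38,0,0,0,1.2,60],[-1.4,-0.76,0,0,0,2.4,60],[-2.1,-1.15,0,0,0,3.6,60],[-2.8,-1.55,0,0,0,4.8,60],[-3.5,-1.9,0,0,0,6.0,60]]}}

```text
time_s: 13.68
position: [0.5551, -0.2096, 0.1553]
tool_rot: [[0.596, 0.803, -0.003], [0.803, -0.596, 0.002], [-0.0, -0.003, -1.0]]
ft_force: [1.2, -0.2, -0.1]
grip_width: 0.0602
```

```bash
python3 -c "
from h import *
goal(.5085,-.3755,.10,95.5)"
```

```text
t 13.68 pos [ 0.5551 -0.2096  0.1553] shift [-3.219  1.233  1.103] turn [-0.022  0.012  5.99 ] q6 end 48.1 F [ 1.2 -0.2 -0.1] w 0.0602
```

Emit:
{"api": "send_rows", "payload": {"targets": [[-0.65,0.25,0.1,0,0,1.2,60],[-1.3,0.5,0.2,0,0,2.4,60],[-1.95,0.75,0.4,0,0,3.6,60],[-2.6,1.0,0.8,0,0,4.8,60],[-3.22,1.23,1.1,0,0,5.99,60]]}}

```text
time_s: 14.3
position: [0.5095, -0.3754, 0.0994]
tool_rot: [[0.995, 0.096, -0.003], [0.096, -0.995, 0.003], [-0.002, -0.003, -1.0]]
ft_force: [0.1, 0.1, -0.5]
grip_width: 0.06
```

```bash
python3 - <<'E'
from h import *
for cam in("scene","top"):
  im,d,o=look(cam,["case1"])
  for p,P,e in o["case1"]: 
    Q=P[(P[:,2]>.012)&(P[:,2]<.026)];print(cam,round(p,2),np.round(e),np.median(P,0), rect(Q) if len(Q)>8 else "")
  if cam=="scene":
    u,v=np.int32(proj("scene",[status.observe()["position"]])[0]);c=im[v-50:v+50,u-60:u+60,::-1]
    cv2.imwrite("pics/c5.png",cv2.resize(c,None,fx=5,fy=5,interpolation=cv2.INTER_CUBIC))
goal(.5085,-.3755,.0205,95.5)
E
```

```text
scene 0.83 [253. 231. 281. 259.] [ 0.6242 -0.0145  0.0222] (array([ 0.618 , -0.0178]), array([80.6248, 44.5849]), 11.422462463378906)
scene 0.68 [177. 152. 211. 173.] [ 0.5185 -0.3678  0.0164] (array([ 0.5136, -0.3753]), array([77.2344, 46.9209]), -82.80244541168213)
scene 0.6 [290. 240. 318. 270.] [0.5999 0.0847 0.0223] (array([0.5942, 0.0817]), array([77.9881, 45.3444]), 11.78260326385498)
top 0.77 [281. 176. 295. 202.] [ 0.6091 -0.0203  0.025 ] (array([ 0.6129, -0.0199]), array([77.3661, 41.6617]), 12.731931686401367)
top 0.58 [249. 183. 267. 211.] [0.5842 0.078  0.025 ] (array([0.5882, 0.0791]), array([75.6094, 41.1303]), 10.514650344848633)
t 14.5 pos [ 0.51   -0.3746  0.1006] shift [-0.029  0.02   1.601] turn [-0.019  0.013  0.046] q6 end 48.1 F [-0.3  0.1  0.5] w 0.0603
```

View pics/c5.png

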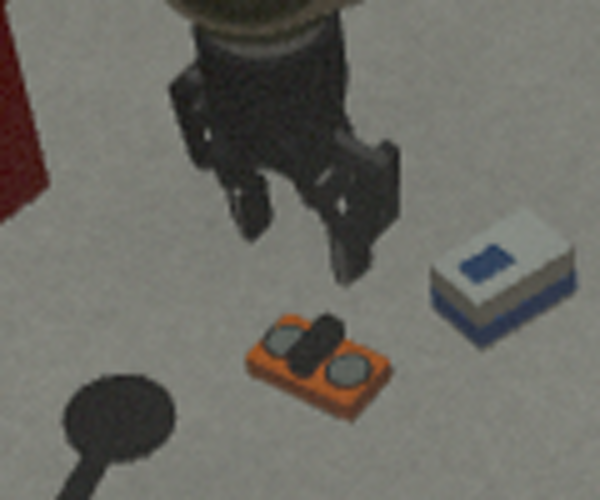

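The case is unmoved and the fingers are aligned over it. Top-camera bias is about 0 in x and −1.5 mm in y. I'll descend and grip.

Emit:
{"api": "send_rows", "payload": {"targets": [[-0.02,0.01,0.6,0,0,0.04,60],[-0.02,0.01,1.1,0,0,0.04,60],[-0.02,0.01,1.45,0,0,0.04,60],[-0.02,0.01,1.58,0,0,0.04,60],[-0.02,0.01,1.6,0,0,0.04,50]]}}

```text
time_s: 15.12
position: [0.5099, -0.3754, 0.0224]
tool_rot: [[0.995, 0.097, 0.0], [0.097, -0.995, -0.0], [0.0, 0.0, -1.0]]
ft_force: [0.4, 0.3, 0.5]
grip_width: 0.0503
```

Emit:
{"api": "send_rows", "payload": {"targets": [[0,0,0,0,0,0,30],[0,0,0,0,0,0,5],[0,0,0,0,0,0,5],[0,0,0,0,0,0,5],[0,0,0,0,0,0,5]]}}

```text
time_s: 15.75
position: [0.51, -0.3759, 0.0232]
tool_rot: [[0.995, 0.096, 0.001], [0.096, -0.995, -0.001], [0.001, 0.002, -1.0]]
ft_force: [0.2, 0.2, 5.7]
grip_width: 0.012
```

Emit:
{"api": "send_rows", "payload": {"targets": [[0,0,-0.3,0,0,0,5],[0,0,-0.9,0,0,0,5],[0,0,-1.6,0,0,0,5],[0,0,-2.3,0,0,0,5],[0,0,-2.7,0,0,0,5]]}}

```text
time_s: 16.38
position: [0.5098, -0.3757, 0.16]
tool_rot: [[0.995, 0.096, 0.002], [0.096, -0.995, -0.002], [0.002, 0.002, -1.0]]
ft_force: [-0.0, 0.5, -0.9]
grip_width: 0.0123
```

```bash
python3 -c "
from h import *
vision.get_image('top')
goal(.6,.032,.155,12)"
```

```text
t 16.43 pos [ 0.5104 -0.3762  0.1622] shift [ 2.568 -7.955  0.115] turn [ 0.009 -0.047 10.439] q6 end 171.1 F [-0.3 -0.2  1.6] w 0.0125
```

Emit:
{"api": "send_rows", "payload": {"targets": [[0.28,-0.8,0,0,0,-1.2,5],[0.56,-1.6,0,0,0,-2.4,5],[0.84,-2.4,0,0,0,-3.6,5],[1.12,-3.2,0,0,0,-4.8,5],[1.4,-4.0,0,0,0,-6.0,5]]}}

```text
time_s: 17.05
position: [0.5601, -0.1683, 0.1572]
tool_rot: [[0.59, 0.807, -0.0], [0.807, -0.59, 0.0], [-0.0, -0.0, -1.0]]
ft_force: [0.2, -0.1, -0.8]
grip_width: 0.0122
```

```bash
python3 -c "
from h import *
goal(.6,.032,.155,12)"
```

```text
t 17.05 pos [ 0.5601 -0.1683  0.1572] shift [ 3.704 -1.72   0.044] turn [-0.003 -0.001 -6.023] q6 end -8.9 F [ 0.2 -0.1 -0.8] w 0.0122
```

Emit:
{"api": "send_rows", "payload": {"targets": [[0.74,-0.34,0,0,0,-1.2,5],[1.48,-0.69,0,0,0,-2.4,5],[2.2,-1.03,0,0,0,-3.6,5],[2.95,-1.38,0,0,0,-4.8,5],[3.7,-1.72,0.02,0,0,-6.02,5]]}}

```text
time_s: 17.68
position: [0.6009, 0.0315, 0.1562]
tool_rot: [[-0.208, 0.978, -0.0], [0.978, 0.208, 0.0], [0.0, -0.0, -1.0]]
ft_force: [0.4, 0.4, -1.3]
grip_width: 0.0119
```

Emit:
{"api": "send_rows", "payload": {"targets": [[0,0,0,0,0,0,5],[0,0,0,0,0,0,5]]}}

```text
time_s: 17.92
position: [0.6008, 0.0298, 0.1561]
tool_rot: [[-0.201, 0.98, -0.001], [0.98, 0.201, -0.0], [-0.0, -0.001, -1.0]]
ft_force: [0.1, 0.8, -0.6]
grip_width: 0.0123
```

```bash
python3 - <<'E'
from h import *
im,d=vision.get_image("scene")
goal(.6,.032,.029,12)
u,v=np.int32(proj("scene",[status.observe()["position"]])[0]);c=im[v-50:v+50,u-60:u+60,::-1]
cv2.imwrite("pics/c6.png",cv2.resize(c,None,fx=5,fy=5,interpolation=cv2.INTER_CUBIC))
E
```

```text
t 17.98 pos [0.6008 0.0293 0.1561] shift [ 0.056 -0.004  2.543] turn [-0.003  0.001 -0.056] q6 end -8.9 F [-0.6 -1.1 -1.8] w 0.0127
```

View pics/c6.png

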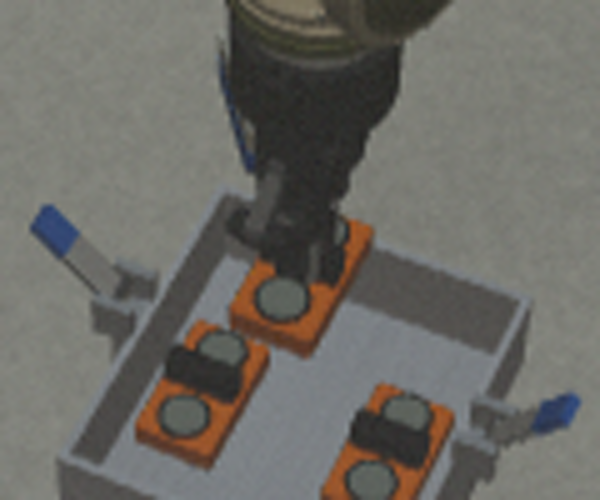

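Emit:
{"api": "send_rows", "payload": {"targets": [[0.03,0,0.5,0,0,-0.03,5],[0.03,0,1.0,0,0,-0.03,5],[0.03,0,1.6,0,0,-0.03,5],[0.03,0,2.1,0,0,-0.03,5],[0.03,0,2.45,0,0,-0.03,5]]}}

```text
time_s: 18.6
position: [0.6003, 0.0303, 0.0326]
tool_rot: [[-0.204, 0.979, -0.001], [0.979, 0.204, 0.0], [0.0, -0.001, -1.0]]
ft_force: [0.4, 0.1, -0.1]
grip_width: 0.0121
```

Emit:
{"api": "send_rows", "payload": {"targets": [[0,0,0.06,0,0,0,5],[0,0,0.06,0,0,0,5],[0,0,0.06,0,0,0,5]]}}

```text
time_s: 18.98
position: [0.6011, 0.0313, 0.0317]
tool_rot: [[-0.206, 0.979, 0.002], [0.979, 0.206, -0.0], [-0.001, 0.002, -1.0]]
ft_force: [-0.8, 0.1, -0.9]
grip_width: 0.0119
```

Emit:
{"api": "send_rows", "payload": {"targets": [[0,0,0.06,0,0,0,5],[0,0,0.06,0,0,0,5],[0,0,0.06,0,0,0,20],[0,0,0.06,0,0,0,32],[0,0,0.0,0,0,0,32]]}}

```text
time_s: 19.6
position: [0.6005, 0.0317, 0.0306]
tool_rot: [[-0.206, 0.978, -0.001], [0.978, 0.206, 0.0], [0.0, -0.001, -1.0]]
ft_force: [-0.4, 0.2, 0.3]
grip_width: 0.0318
```

Emit:
{"api": "send_rows", "payload": {"targets": [[0,0,-0.6,0,0,0,35],[0,0,-1.4,0,0,0,35],[0,0,-2.2,0,0,0,50],[0,0,-2.8,0,0,0,50]]}}

```text
time_s: 20.1
position: [0.6008, 0.0316, 0.1728]
tool_rot: [[-0.206, 0.978, 0.002], [0.978, 0.206, -0.0], [-0.001, 0.002, -1.0]]
ft_force: [0.5, -0.1, -0.5]
grip_width: 0.0497
```

```bash
python3 - <<'E'
from h import *
for cam in("top","scene"):
  im,d,o=look(cam,["lid","case1"])
  for p,P,e in o["lid"]:
    Q=P[(P[:,2]>.009)&(P[:,2]<.02)];H=P[(P[:,2]>.036)&(P[:,2]<.05)]
    print(cam,"lid",round(p,2),rect(Q) if len(Q)>8 else "",rect(H) if len(H)>8 else "")
  for p,P,e in o["case1"]: print(cam,"case",round(p,2),np.round(e),np.median(P,0))
cv2.imwrite("pics/scene4.png",im[:,:,::-1])
goal(.424,.3745,.15,86.3)
E
```

```text
top lid 0.65 (array([0.4427, 0.3718]), array([181.5016, 155.7718]), 86.0307388305664) (array([0.4239, 0.3732]), array([88.73  , 15.5248]), -3.910125732421875)
top lid 0.62 (array([0.691 , 0.4145]), array([124.8154,  19.2052]), -24.481712341308594) 
top case 0.62 [287. 177. 293. 201.] [ 0.6033 -0.0276  0.0253]
scene lid 0.78 (array([0.4274, 0.3754]), array([197.932 , 179.9154]), -3.50970458984375) (array([0.4272, 0.3754]), array([93.1868, 14.5039]), -3.3759613037109375)
scene lid 0.49  
scene case 0.96 [270. 235. 301. 269.] [0.6121 0.0377 0.0223]
scene case 0.9 [254. 225. 279. 260.] [ 0.6237 -0.0145  0.0219]
scene case 0.88 [291. 242. 318. 272.] [0.599  0.0854 0.0222]
scene case 0.54 [385. 230. 484. 319.] [0.4356 0.3793 0.0126]
t 20.4 pos [0.6002 0.0317 0.1694] shift [ 7.435 -2.032  0.399] turn [-0.01  -0.015 -9.3  ] q6 end -44.8 F [-0.  -0.  -0.4] w 0.0502
```

View pics/scene4.png

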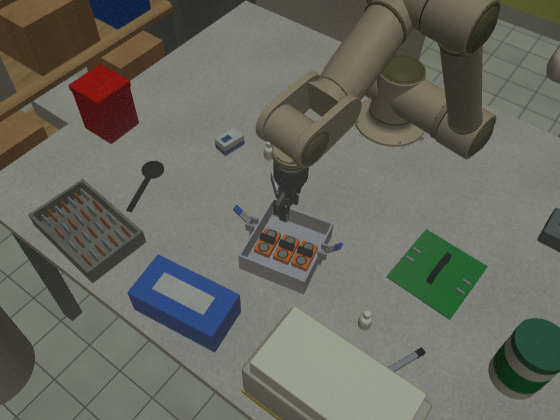

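All three cases lie flat in the tub in one row, at scene px (267,242), (287,248) and (303,255). Next is the lid.

Emit:
{"api": "send_rows", "payload": {"targets": [[0.75,-0.2,0,0,0,-0.95,50],[1.5,-0.4,0,0,0,-1.9,50],[2.3,-0.6,0,0,0,-2.85,50],[3.05,-0.82,0,0,0,-3.8,50],[3.8,-1.02,0,0,0,-4.75,50]]}}

```text
time_s: 21.02
position: [0.5105, 0.208, 0.1695]
tool_rot: [[-0.768, 0.641, -0.002], [0.641, 0.768, -0.0], [0.001, -0.002, -1.0]]
ft_force: [0.7, 0.6, -0.9]
grip_width: 0.05
```

```bash
python3 -c "
from h import *
goal(.4236,.3747,.09,86.3)"
```

```text
t 21.02 pos [0.5105 0.208  0.1695] shift [3.468 1.45  1.593] turn [-0.009 -0.014 -4.519] q6 end -44.8 F [ 0.7  0.6 -0.9] w 0.05
```

Emit:
{"api": "send_rows", "payload": {"targets": [[0.75,0.3,0.1,0,0,-1.0,50],[1.5,0.6,0.3,0,0,-2.0,50],[2.3,0.95,0.7,0,0,-3.0,50],[3.0,1.25,1.1,0,0,-4.0,50],[3.47,1.45,1.55,0,0,-4.52,50]]}}

```text
time_s: 21.65
position: [0.4242, 0.3754, 0.0915]
tool_rot: [[-0.998, 0.064, -0.002], [0.064, 0.998, -0.001], [0.002, -0.001, -1.0]]
ft_force: [0.7, -0.3, 1.1]
grip_width: 0.0498
```

Emit:
{"api": "send_rows", "payload": {"targets": [[0,0,0,0,0,0,50],[0,0,0,0,0,0,50]]}}

```text
time_s: 21.9
position: [0.426, 0.3737, 0.0933]
tool_rot: [[-0.998, 0.07, -0.0], [0.07, 0.998, -0.0], [0.0, -0.0, -1.0]]
ft_force: [-0.2, -1.4, -0.6]
grip_width: 0.0496
```

```bash
python3 - <<'E'
from h import *
im,d=vision.get_image("scene")
goal(.4236,.3747,.02,86.3)
u,v=np.int32(proj("scene",[status.observe()["position"]])[0]);c=im[v-50:v+50,u-60:u+60,::-1]
cv2.imwrite("pics/c7.png",cv2.resize(c,None,fx=5,fy=5,interpolation=cv2.INTER_CUBIC))
E
```

```text
t 21.95 pos [0.4263 0.3736 0.0937] shift [0.056 0.018 1.473] turn [ 0.001  0.004 -0.042] q6 end -44.8 F [0.6 0.3 0.6] w 0.0502
```

View pics/c7.png

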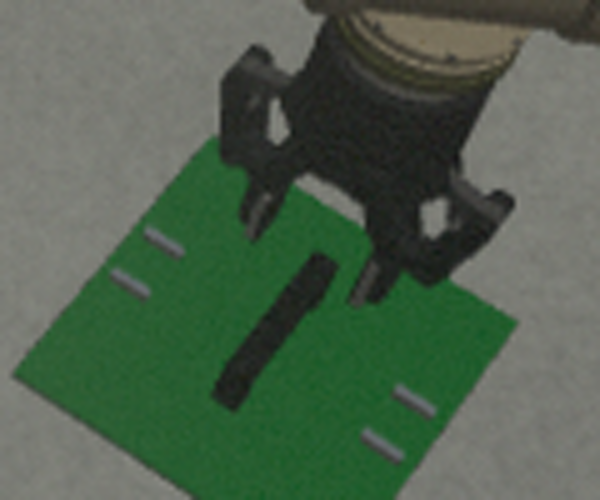

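Emit:
{"api": "send_rows", "payload": {"targets": [[0.05,0.02,0.5,0,0,-0.04,50],[0.05,0.02,1.0,0,0,-0.04,50],[0.05,0.02,1.35,0,0,-0.04,50],[0.05,0.02,1.45,0,0,-0.04,50],[0.05,0.02,1.46,0,0,-0.04,45]]}}

```text
time_s: 22.58
position: [0.4238, 0.3751, 0.0208]
tool_rot: [[-0.998, 0.064, 0.001], [0.064, 0.998, 0.0], [-0.001, 0.0, -1.0]]
ft_force: [-0.3, 0.4, 0.4]
grip_width: 0.0452
```

Emit:
{"api": "send_rows", "payload": {"targets": [[0,0,0,0,0,0,30],[0,0,0,0,0,0,5],[0,0,0,0,0,0,5],[0,0,0,0,0,0,5],[0,0,0,0,0,0,5]], "grip_force": 100}}

```text
time_s: 23.2
position: [0.4234, 0.3752, 0.0212]
tool_rot: [[-0.998, 0.063, 0.001], [0.063, 0.998, -0.0], [-0.001, -0.0, -1.0]]
ft_force: [-0.8, -3.8, 6.4]
grip_width: 0.012
```

```bash
python3 -c "
from h import *
goal(.4236,.3747,.02,86.3)"
```

```text
t 23.2 pos [0.4234 0.3752 0.0212] shift [-0.004 -0.01   0.024] turn [-0.     0.008  0.012] q6 end -44.8 F [-0.8 -3.8  6.4] w 0.012
```

Emit:
{"api": "send_rows", "payload": {"targets": [[0,0,-0.2,0,0,0,5],[0,0,-0.7,0,0,0,5],[0,0,-1.4,0,0,0,5],[0,0,-2.1,0,0,0,5],[0,0,-2.8,0,0,0,5]]}}

```text
time_s: 23.82
position: [0.4227, 0.3752, 0.1616]
tool_rot: [[-0.998, 0.063, -0.001], [0.063, 0.998, -0.0], [0.001, -0.0, -1.0]]
ft_force: [0.6, -0.7, -4.4]
grip_width: 0.0118
```

Emit:
{"api": "send_rows", "payload": {"targets": [[0,0,-0.3,0,0,0,5],[0,0,-0.5,0,0,0,5],[0,0,-0.5,0,0,0,5]]}}

```text
time_s: 24.2
position: [0.423, 0.3753, 0.1848]
tool_rot: [[-0.998, 0.063, -0.001], [0.063, 0.998, -0.0], [0.001, -0.0, -1.0]]
ft_force: [-1.0, -0.5, -4.0]
grip_width: 0.012
```

```bash
python3 - <<'E'
from h import *
im,d=vision.get_image("scene")
cv2.imwrite("pics/scene5.png",im[:,:,::-1])
goal(.6,.0322,.185,102)
E
```

```text
t 24.25 pos [0.4229 0.3752 0.1843] shift [-3.969 -6.623 -0.014] turn [-0.005 -0.011 -1.952] q6 end -98.9 F [ 0.  -0.4 -4. ] w 0.012
```

View pics/scene5.png

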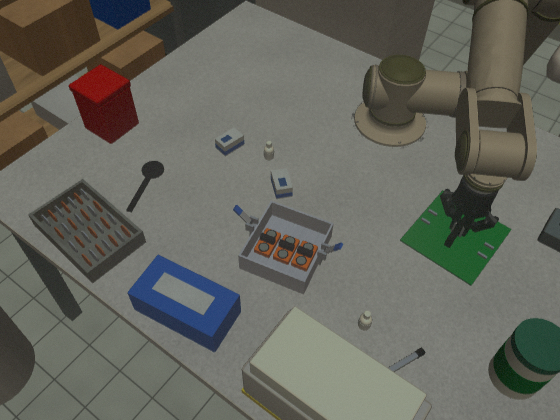

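The lid is held level. I'll carry it above the tub.

Emit:
{"api": "send_rows", "payload": {"targets": [[-0.3,-0.5,0,0,0,-0.2,5],[-0.7,-1.2,0,0,0,-0.4,5],[-1.1,-1.9,0,0,0,-0.6,5],[-1.55,-2.6,0,0,0,-0.8,5],[-2.0,-3.3,0,0,0,-1.0,5]]}}

```text
time_s: 24.88
position: [0.5127, 0.2031, 0.184]
tool_rot: [[-0.997, -0.077, -0.002], [-0.077, 0.997, -0.0], [0.002, -0.0, -1.0]]
ft_force: [-0.3, 0.3, -4.0]
grip_width: 0.0125
```

Emit:
{"api": "send_rows", "payload": {"targets": [[-0.4,-0.7,0,0,0,-0.2,5],[-0.8,-1.4,0,0,0,-0.4,5],[-1.2,-2.0,0,0,0,-0.6,5],[-1.5,-2.6,0,0,0,-0.8,5],[-1.7,-2.9,0,0,0,-0.9,5]]}}

```text
time_s: 25.5
position: [0.6087, 0.065, 0.1838]
tool_rot: [[-0.98, -0.2, -0.002], [-0.2, 0.98, 0.0], [0.002, 0.001, -1.0]]
ft_force: [-0.2, -1.3, -4.4]
grip_width: 0.0122
```

```bash
python3 - <<'E'
from h import *
goal(.6,.0322,.185,102)
E
```

```text
t 25.5 pos [0.6087 0.065  0.1838] shift [ 0.301 -0.609 -0.024] turn [ 0.005 -0.017 -0.059] q6 end -98.9 F [-0.2 -1.3 -4.4] w 0.0122
```

Emit:
{"api": "send_rows", "payload": {"targets": [[0.15,-0.3,0,0,0,-0.06,5],[0.3,-0.61,0,0,0,-0.06,5],[0.3,-0.61,0,0,0,-0.06,5],[0.3,-0.61,0,0,0,-0.06,5]]}}

```text
time_s: 26.0
position: [0.5995, 0.0339, 0.1855]
tool_rot: [[-0.978, -0.209, 0.0], [-0.209, 0.978, 0.0], [-0.0, 0.0, -1.0]]
ft_force: [-0.0, 0.3, -4.4]
grip_width: 0.0121
```

```bash
python3 - <<'E'
from h import *
im,d,o=look("top",["lid"])
for p,P,e in o["lid"]:
    Q=P[(P[:,2]>.16)&(P[:,2]<.19)]; print(round(p,2),len(P),rect(P[P[:,2]>.1]) , np.median(P,0))
cv2.imwrite("pics/top5.png",im[:,:,::-1])
im,d=vision.get_image("scene")
P=unproj("scene",d,np.ones(d.shape,bool))
# green lid pixels
hsv=cv2.cvtColor(im,cv2.COLOR_RGB2HSV); g=cv2.inRange(hsv,(45,80,40),(75,255,255))>0
Q=unproj("scene",d,g); Q=Q[(np.hypot(Q[:,0]-.6,Q[:,1]-.03)<.16)&(Q[:,2]>.1)]; A=np.c_[Q[:,:2],np.ones(len(Q))]
print(len(Q),"plane",np.linalg.lstsq(A,Q[:,2],rcond=None)[0],rect(Q),np.median(Q,0))
cv2.imwrite("pics/scene6.png",im[:,:,::-1])
goal(.6,.0322,.185,102)
E
```

```text
0.7 778 (array([0.5668, 0.0078]), array([166.4341, 141.0844]), -67.00296592712402) [ 0.574  -0.0337  0.1788]
3667 plane [-0.0024 -0.0005  0.1786] (array([0.6031, 0.0366]), array([196.333 , 180.5567]), 11.957145690917969) [0.6326 0.0618 0.1765]
t 26.15 pos [0.5997 0.034  0.1853] shift [ 0.002 -0.036  0.006] turn [0.001 0.001 0.013] q6 end -98.9 F [ 0.7  0.2 -4. ] w 0.0119
```

View pics/scene6.png

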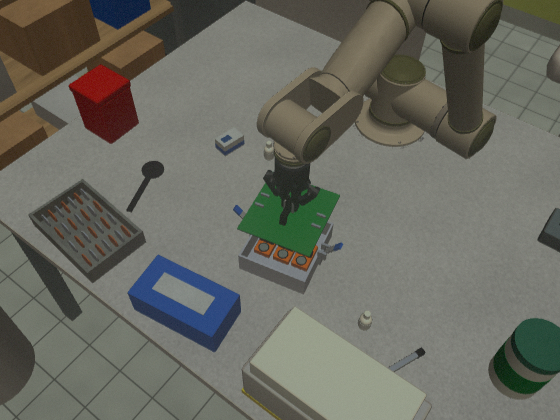

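Emit:
{"api": "send_rows", "payload": {"targets": [[0,-0.045,0.3,0,0,0,5],[0,-0.045,0.7,0,0,0,5],[0,-0.045,1.2,0,0,0,5],[0,-0.045,1.6,0,0,0,5],[0,-0.045,1.85,0,0,0,5]]}}

```text
time_s: 26.78
position: [0.5997, 0.0313, 0.0909]
tool_rot: [[-0.978, -0.209, -0.002], [-0.209, 0.978, 0.0], [0.002, 0.001, -1.0]]
ft_force: [-0.4, 1.1, -3.6]
grip_width: 0.0121
```

Emit:
{"api": "send_rows", "payload": {"targets": [[0,0,0,0,0,0,5],[0,0,0,0,0,0,5],[0,0,0,0,0,0,5]]}}

```text
time_s: 27.15
position: [0.6007, 0.0312, 0.0935]
tool_rot: [[-0.978, -0.209, 0.002], [-0.209, 0.978, -0.0], [-0.001, -0.001, -1.0]]
ft_force: [0.6, 0.7, -4.4]
grip_width: 0.0119
```

```bash
python3 - <<'E'
from h import *
goal(.6003,.0318,.0735,102)
im,d=vision.get_image("scene")
hsv=cv2.cvtColor(im,cv2.COLOR_RGB2HSV); g=cv2.inRange(hsv,(45,80,40),(75,255,255))>0
Q=unproj("scene",d,g); Q=Q[(np.hypot(Q[:,0]-.6,Q[:,1]-.03)<.16)&(Q[:,2]>.07)]
print(rect(Q),np.median(Q,0))
c=im[160:310,200:380,::-1]
cv2.imwrite("pics/c8.png",cv2.resize(c,None,fx=4,fy=4,interpolation=cv2.INTER_CUBIC))
E
```

```text
t 27.15 pos [0.6007 0.0312 0.0935] shift [0.005 0.014 0.4  ] turn [-0.004  0.01   0.008] q6 end -99.0 F [ 0.6  0.7 -4.4] w 0.0119
(array([0.6035, 0.0333]), array([197.9745, 180.2971]), 12.489351272583008) [0.6341 0.0592 0.0847]
```

View pics/c8.png

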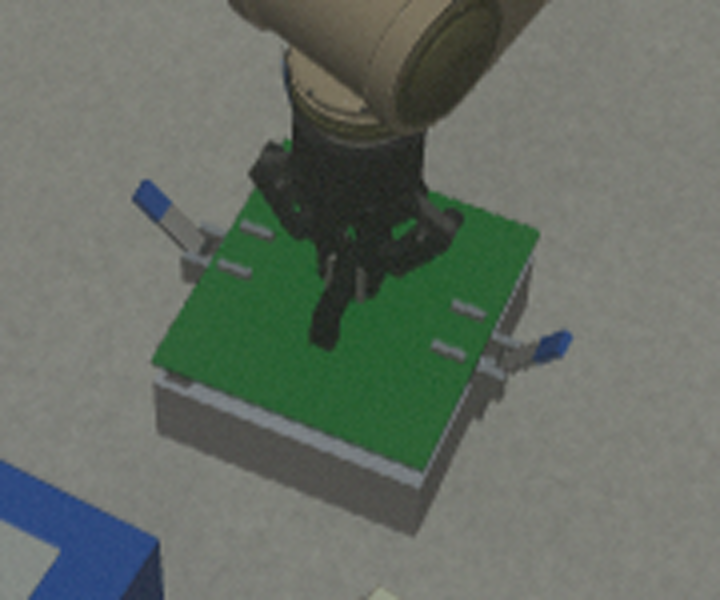

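The lid is centred over the tub to within 1 mm, so I'll lower it.

Emit:
{"api": "send_rows", "payload": {"targets": [[0,0,0.1,0,0,0,5],[0,0,0.2,0,0,0,5],[0,0,0.28,0,0,0,5],[0,0,0.36,0,0,0,5],[0,0,0.42,0,0,0,5]]}}

```text
time_s: 27.82
position: [0.6003, 0.0312, 0.0732]
tool_rot: [[-0.978, -0.209, 0.001], [-0.209, 0.978, -0.0], [-0.0, -0.0, -1.0]]
ft_force: [-10.8, 0.1, 26.0]
grip_width: 0.0121
```

Emit:
{"api": "send_rows", "payload": {"targets": [[0,0,0.03,0,0,0,5],[0,0,0.03,0,0,0,5]]}}

```text
time_s: 28.08
position: [0.6003, 0.0312, 0.0732]
tool_rot: [[-0.978, -0.209, 0.002], [-0.209, 0.978, -0.001], [-0.002, -0.001, -1.0]]
ft_force: [-9.9, -0.2, 19.7]
grip_width: 0.0118
```

Emit:
{"api": "send_rows", "payload": {"targets": [[0,0,-0.04,0,0,0,5],[0,0,-0.04,0,0,0,20],[0,0,-0.04,0,0,0,35],[0,0,-0.04,0,0,0,35],[0,0,-0.04,0,0,0,40]]}}

```text
time_s: 28.7
position: [0.6004, 0.0312, 0.0722]
tool_rot: [[-0.978, -0.209, 0.0], [-0.209, 0.978, 0.0], [-0.0, -0.0, -1.0]]
ft_force: [0.4, 0.7, -0.5]
grip_width: 0.0401
```

Emit:
{"api": "send_rows", "payload": {"targets": [[0,0,-0.4,0,0,0,40],[0,0,-1.0,0,0,0,40],[0,0,-1.8,0,0,0,30],[0,0,-2.6,0,0,0,0],[0,0,-2.8,0,0,0,0]]}}

```text
time_s: 29.32
position: [0.601, 0.0312, 0.2148]
tool_rot: [[-0.978, -0.209, 0.005], [-0.209, 0.978, -0.001], [-0.004, -0.002, -1.0]]
ft_force: [-0.8, -1.3, -0.4]
grip_width: -0.0002
```

```bash
python3 - <<'E'
from h import *
im,d=vision.get_image("scene")
hsv=cv2.cvtColor(im,cv2.COLOR_RGB2HSV); g=cv2.inRange(hsv,(45,80,40),(75,255,255))>0
Q=unproj("scene",d,g); Q=Q[(np.hypot(Q[:,0]-.6,Q[:,1]-.03)<.16)&(Q[:,2]>.04)]; A=np.c_[Q[:,:2]-[.6,.03],np.ones(len(Q))]
print("plane",np.linalg.lstsq(A,Q[:,2],rcond=None)[0],rect(Q),np.median(Q,0))
c=im[160:310,200:380,::-1]
cv2.imwrite("pics/c9.png",cv2.resize(c,None,fx=4,fy=4,interpolation=cv2.INTER_CUBIC))
# latch points in tub frame
for cam,b in (("scene",(.6042,.0331)),("top",(.5997,.0306))):
  im,d=vision.get_image(cam);P=unproj(cam,d,np.ones(d.shape,bool));a=np.radians(12);c,s=np.cos(a),np.sin(a)
  L=np.c_[(P[:,:2]-b)@np.array([[c,s],[-s,c]]).T,P[:,2]]
  for sg in (1,-1):
    M=L[(abs(L[:,0])<.02)&(L[:,1]*sg>.11)&(L[:,1]*sg<.18)&(L[:,2]>.08)&(L[:,2]<.14)]
    if len(M): print(cam,sg,len(M),"ang",np.degrees(np.arctan2(M[:,2]-.0705,.103-M[:,1]*sg)).mean().round(1),"ends",np.percentile(M,[2,98],axis=0).round(4))
goal(.6,.0322,.2,102)
E
```

```text
plane [ 0.0012 -0.0002  0.0644] (array([0.603 , 0.0332]), array([198.043 , 181.0989]), 12.285536766052246) [0.6128 0.0402 0.0643]
scene 1 85 ang 125.1 ends [[-0.0113  0.1102  0.0824]
 [ 0.0085  0.14    0.1182]]
scene -1 109 ang 133.7 ends [[-0.0095 -0.1455  0.0817]
 [ 0.009  -0.112   0.1124]]
top -1 63 ang 130.1 ends [[-0.0077 -0.1462  0.0819]
 [ 0.0082 -0.1111  0.1157]]
t 29.48 pos [0.6    0.0313 0.2114] shift [-0.004  0.018  0.228] turn [ 0.003 -0.007  0.008] q6 end -98.9 F [-0.2  0.8 -1.1] w -0.0001
```

View pics/c9.png

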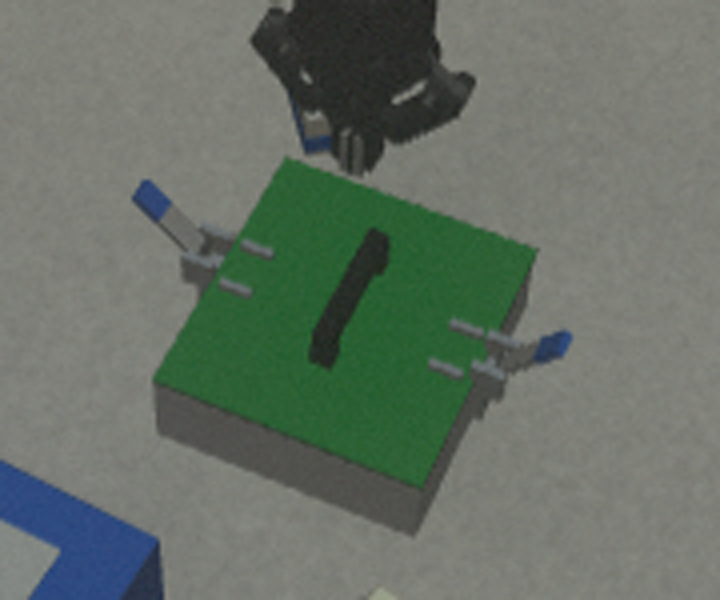

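The lid is seated: its plane is level and the plate top is at tub-rim height. Now the latches, pushed with closed fingers and the jaw axis along tub x.

```bash
cat >> h.py <<'E'
def tubw(x,y,t=(.6002,.0320)):
    a=np.radians(12);c,s=np.cos(a),np.sin(a); return t[0]+c*x-s*y,t[1]+s*x+c*y
E
python3 -c "
from h import *
print(tubw(0,.18)); goal(*tubw(0,.18),.21,12.001)"
```

```text
(np.float64(0.5627758956528033), np.float64(0.20806656813208502))
t 29.48 pos [0.6    0.0313 0.2114] shift [-0.011  3.613  0.029] turn [  0.008  -0.004 -11.242] q6 end -171.7 F [-0.2  0.8 -1.1] w -0.0001
```

Turning the other way (+11.25), to stay within the joint-6 range.

Emit:
{"api": "send_rows", "payload": {"targets": [[0,0.5,0,0,0,1.2,0],[0,1.1,0,0,0,2.4,0],[0,1.7,0,0,0,3.6,0],[0,2.3,0,0,0,4.8,0],[0,2.9,0,0,0,6.0,0]]}}

```text
time_s: 30.1
position: [0.5691, 0.1739, 0.2102]
tool_rot: [[-0.806, 0.591, -0.004], [0.591, 0.806, -0.0], [0.003, -0.002, -1.0]]
ft_force: [0.7, 0.4, -0.0]
grip_width: -0.0001
```

```bash
python3 -c "
from h import *
goal(*tubw(0,.18),.21,12.001)"
```

```text
t 30.1 pos [0.5691 0.1739 0.2102] shift [0.507 0.476 0.004] turn [-0.023 -0.012  5.217] q6 end 8.3 F [ 0.7  0.4 -0. ] w -0.0001
```

Emit:
{"api": "send_rows", "payload": {"targets": [[0.25,0.24,0,0,0,1.2,0],[0.5,0.47,0,0,0,2.4,0],[0.5,0.47,0,0,0,3.6,0],[0.5,0.47,0,0,0,4.8,0],[0.5,0.47,0,0,0,5.22,0]]}}

```text
time_s: 30.72
position: [0.563, 0.2067, 0.2102]
tool_rot: [[-0.21, 0.978, -0.003], [0.978, 0.21, -0.001], [0.0, -0.003, -1.0]]
ft_force: [-0.5, -0.8, 0.4]
grip_width: 0.0001
```

Emit:
{"api": "send_rows", "payload": {"targets": [[0,0,0.7,0,0,0,0],[0,0,1.4,0,0,0,0],[0,0,2.1,0,0,0,0],[0,0,2.1,0,0,0,0]]}}

```text
time_s: 31.22
position: [0.5616, 0.2064, 0.1036]
tool_rot: [[-0.213, 0.977, -0.008], [0.977, 0.213, -0.001], [0.0, -0.008, -1.0]]
ft_force: [0.6, -0.2, 0.2]
grip_width: 0.0002
```

```bash
python3 - <<'E'
from h import *
goal(*tubw(0,.18),.105,12); goal(*tubw(0,.075),.105,12)
im,d=vision.get_image("scene")
c=im[160:310,220:400,::-1]
cv2.imwrite("pics/c10.png",cv2.resize(c,None,fx=4,fy=4,interpolation=cv2.INTER_CUBIC))
E
```

```text
t 31.23 pos [0.5616 0.2064 0.1036] shift [ 0.028  0.03  -0.028] turn [-0.058 -0.003  0.037] q6 end 8.3 F [ 0.6 -0.2  0.2] w 0.0002
t 31.23 pos [0.5616 0.2064 0.1036] shift [-2.072  0.019 -0.029] turn [-0.058 -0.003  0.037] q6 end -1.8 F [ 0.6 -0.2  0.2] w 0.0002
```

View pics/c10.png

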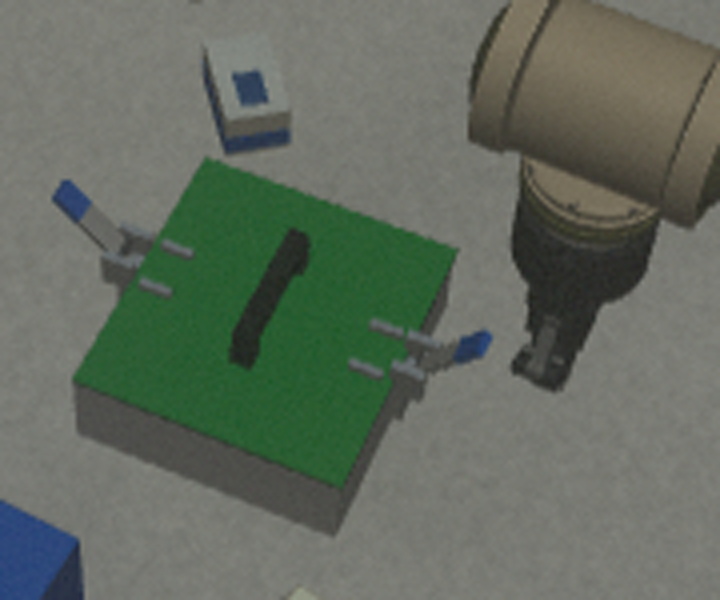

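The fingers stand outside the left latch tip (crop (475,345)), so I'll push inward.

Emit:
{"api": "send_rows", "payload": {"targets": [[-0.25,0,-0.03,0,0,0,0],[-0.5,0,-0.03,0,0,0,0],[-0.75,0,-0.03,0,0,0,0],[-1.0,0,-0.03,0,0,0,0],[-1.25,0,-0.03,0,0,0,0]]}}

```text
time_s: 31.9
position: [0.5771, 0.1447, 0.1088]
tool_rot: [[-0.213, 0.977, 0.0], [0.977, 0.213, -0.0], [-0.0, 0.0, -1.0]]
ft_force: [-0.2, 0.8, 0.8]
grip_width: -0.0001
```

Emit:
{"api": "send_rows", "payload": {"targets": [[-0.2,0,0,0,0,0,0],[-0.4,0,0,0,0,0,0],[-0.6,0,0,0,0,0,0],[-0.8,0,0,0,0,0,0],[-0.83,0,0,0,0,0,0]]}}

```text
time_s: 32.52
position: [0.5859, 0.1044, 0.1087]
tool_rot: [[-0.212, 0.977, 0.0], [0.977, 0.212, -0.0], [-0.0, 0.0, -1.0]]
ft_force: [0.4, 0.4, 0.3]
grip_width: -0.0005
```

```bash
python3 - <<'E'
from h import *
goal(*tubw(0,.075),.105,12); 
im,d=vision.get_image("scene")
c=im[160:310,220:400,::-1]
cv2.imwrite("pics/c11.png",cv2.resize(c,None,fx=4,fy=4,interpolation=cv2.INTER_CUBIC))
E
```

```text
t 32.52 pos [0.5859 0.1044 0.1087] shift [ 0.024 -0.021  0.075] turn [0.001 0.001 0.033] q6 end -1.8 F [0.4 0.4 0.3] w -0.0005
```

View pics/c11.png

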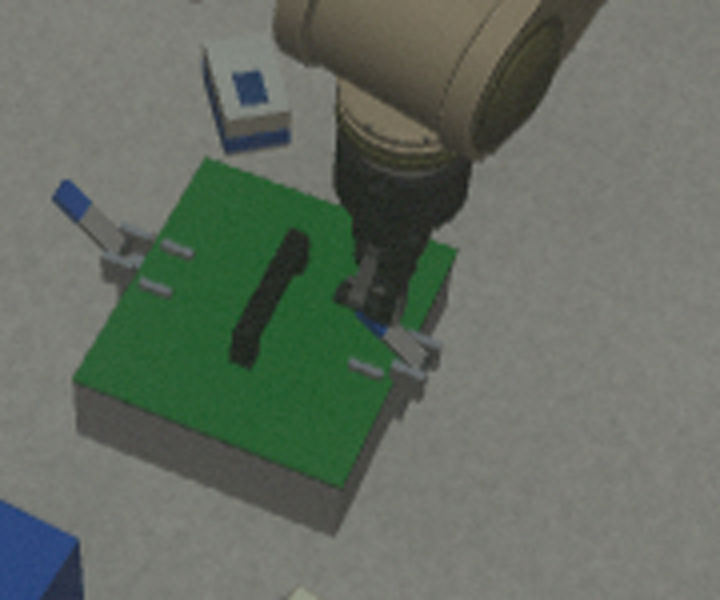

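Emit:
{"api": "send_rows", "payload": {"targets": [[0,0,-0.3,0,0,0,0],[-0.2,0,-0.4,0,0,0,0],[-0.42,0,-0.4,0,0,0,0],[-0.42,0,-0.2,0,0,0,0],[-0.42,0,0.0,0,0,0,0]]}}

```text
time_s: 33.2
position: [0.591, 0.0826, 0.1088]
tool_rot: [[-0.213, 0.977, 0.002], [0.977, 0.213, -0.004], [-0.005, 0.001, -1.0]]
ft_force: [-1.3, -23.3, 21.9]
grip_width: -0.0003
```

```bash
python3 -c "
from h import *
goal(*tubw(0,.053),.0745,12)"
```

```text
t 33.2 pos [0.591  0.0826 0.1088] shift [ 0.034 -0.032  0.685] turn [0.01  0.033 0.038] q6 end -3.9 F [ -1.3 -23.3  21.9] w -0.0003
```

```bash
python3 - <<'E'
from h import *
im,d=vision.get_image("scene")
c=im[160:310,220:400,::-1]
cv2.imwrite("pics/c12.png",cv2.resize(c,None,fx=4,fy=4,interpolation=cv2.INTER_CUBIC))
goal(*tubw(0,.053),.0745,12)
E
```

```text
t 33.25 pos [0.591  0.0817 0.1083] shift [ 0.055 -0.027  0.675] turn [0.004 0.047 0.038] q6 end -3.9 F [ -1.7 -15.6  10.9] w -0.0001
```

View pics/c12.png

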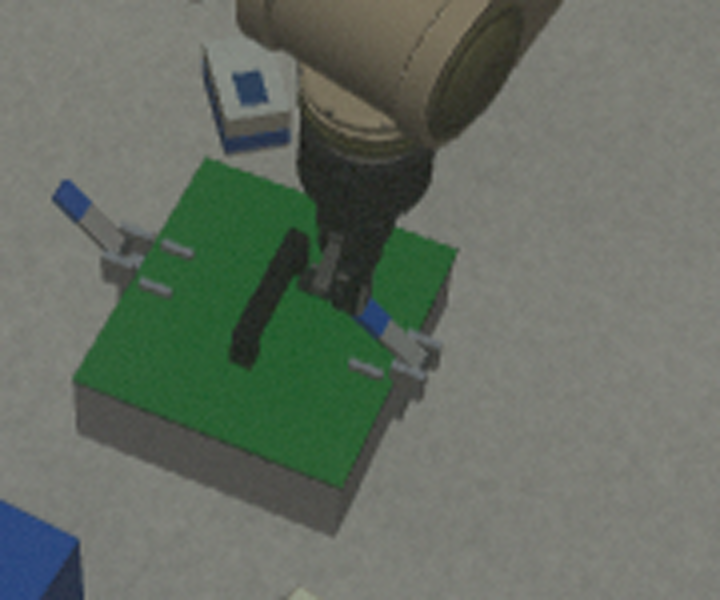

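The fingers slid past the tip and are pressing on its end face (crop (370,310)). I'll back up, press farther out, then finish at the tip.

Emit:
{"api": "send_rows", "payload": {"targets": [[0,0,-0.4,0,0,0,0],[0,0,-0.6,0,0,0,0],[0.25,0,-0.6,0,0,0,0],[0.5,0,-0.6,0,0,0,0],[0.5,0,-0.5,0,0,0,0]]}}

```text
time_s: 33.88
position: [0.5844, 0.1104, 0.1332]
tool_rot: [[-0.215, 0.977, -0.0], [0.977, 0.215, 0.0], [0.0, -0.0, -1.0]]
ft_force: [0.1, -0.8, -0.6]
grip_width: 0.0003
```

```bash
python3 - <<'E'
from h import *
im,d=vision.get_image("scene")
c=im[160:310,220:400,::-1]
cv2.imwrite("pics/c13.png",cv2.resize(c,None,fx=4,fy=4,interpolation=cv2.INTER_CUBIC))
goal(*tubw(0,.076),.087,12)
E
```

```text
t 33.92 pos [0.5842 0.1098 0.1323] shift [-0.068 -0.009  0.906] turn [-0.013 -0.002  0.047] q6 end -1.7 F [ 0.6 -0.2 -0.5] w 0.0
```

View pics/c13.png

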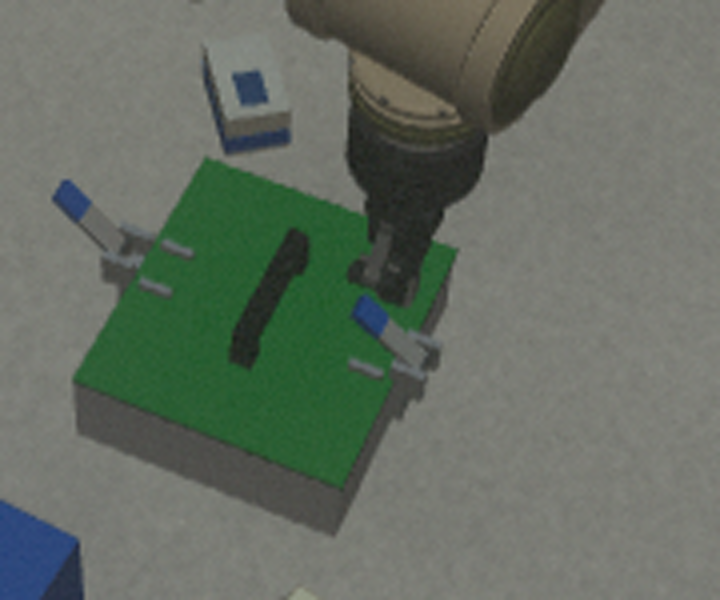

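Emit:
{"api": "send_rows", "payload": {"targets": [[0,0,0.25,0,0,0,0],[0,0,0.45,0,0,0,0],[0,0,0.65,0,0,0,0],[0,0,0.8,0,0,0,0],[0,0,0.9,0,0,0,0]]}}

```text
time_s: 34.55
position: [0.585, 0.1089, 0.0884]
tool_rot: [[-0.213, 0.977, 0.0], [0.977, 0.213, -0.0], [-0.0, 0.0, -1.0]]
ft_force: [-0.3, -0.6, 2.2]
grip_width: -0.0
```

```bash
python3 - <<'E'
from h import *
im,d=vision.get_image("scene")
c=im[160:310,220:400,::-1]
cv2.imwrite("pics/c14.png",cv2.resize(c,None,fx=4,fy=4,interpolation=cv2.INTER_CUBIC))
goal(*tubw(0,.055),.105,12)
E
```

```text
t 34.6 pos [0.5848 0.1089 0.0879] shift [-0.469 -0.02  -0.341] turn [-0.004 -0.001  0.037] q6 end -3.7 F [ 0.2 -0.6 -0.1] w 0.0002
```

View pics/c14.png

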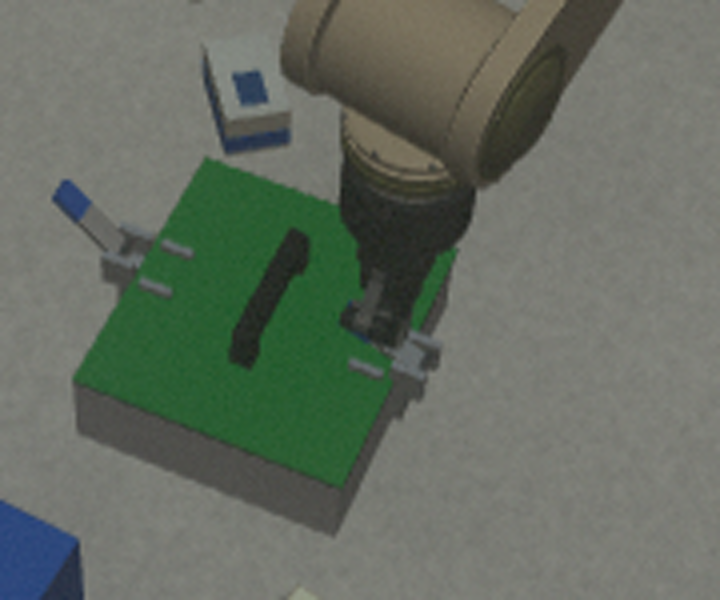

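Emit:
{"api": "send_rows", "payload": {"targets": [[0,0,-0.4,0,0,0,0],[-0.05,0,-0.5,0,0,0,0],[-0.25,0,-0.5,0,0,0,0],[-0.45,0,-0.5,0,0,0,0],[-0.45,0,-0.4,0,0,0,0]]}}

```text
time_s: 35.22
position: [0.5899, 0.086, 0.1083]
tool_rot: [[-0.212, 0.977, -0.0], [0.977, 0.212, -0.0], [-0.0, -0.0, -1.0]]
ft_force: [-0.3, 0.3, -0.3]
grip_width: 0.0
```

```bash
python3 - <<'E'
from h import *
im,d=vision.get_image("scene")
c=im[160:310,220:400,::-1]
cv2.imwrite("pics/c15.png",cv2.resize(c,None,fx=4,fy=4,interpolation=cv2.INTER_CUBIC))
goal(*tubw(0,.055),.0735,12)
E
```

```text
t 35.27 pos [0.5893 0.0865 0.1074] shift [-0.013 -0.012  0.678] turn [-0.012 -0.004  0.031] q6 end -3.7 F [-1.5  0.1 -1.3] w 0.0004
```

View pics/c15.png

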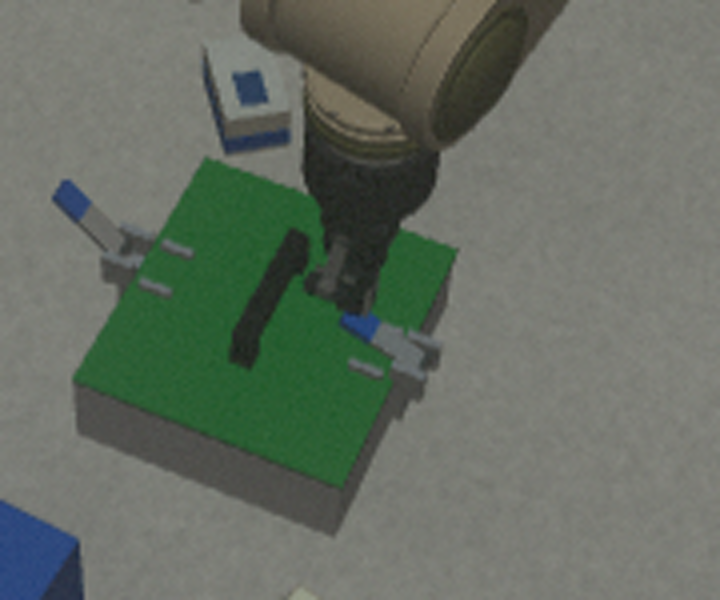

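Emit:
{"api": "send_rows", "payload": {"targets": [[0,0,0.25,0,0,0,0],[0,0,0.45,0,0,0,0],[0,0,0.58,0,0,0,0],[0,0,0.66,0,0,0,0],[0,0,0.7,0,0,0,0]]}}

```text
time_s: 35.9
position: [0.5896, 0.0871, 0.0735]
tool_rot: [[-0.213, 0.977, -0.0], [0.977, 0.213, 0.0], [0.0, -0.0, -1.0]]
ft_force: [-0.2, -0.4, 2.7]
grip_width: -0.0001
```

Emit:
{"api": "send_rows", "payload": {"targets": [[0,0,0.02,0,0,0,0],[0,0,0.04,0,0,0,0]]}}

```text
time_s: 36.15
position: [0.5898, 0.0871, 0.0731]
tool_rot: [[-0.213, 0.977, 0.001], [0.977, 0.213, -0.0], [-0.0, 0.001, -1.0]]
ft_force: [-4.6, -0.3, 14.7]
grip_width: 0.0
```

The left latch met its stop (15 N at z 73 mm). On to the right latch.

Emit:
{"api": "send_rows", "payload": {"targets": [[0,0,-0.7,0,0,0,0],[0,0,-1.6,0,0,0,0],[-0.4,0,-2.2,0,0,0,0],[-1.2,0,-2.4,0,0,0,0],[-2.1,0,-2.4,0,0,0,0]]}}

```text
time_s: 36.78
position: [0.6125, -0.0162, 0.1931]
tool_rot: [[-0.214, 0.977, 0.003], [0.977, 0.214, -0.0], [-0.001, 0.002, -1.0]]
ft_force: [1.1, 0.0, 0.1]
grip_width: -0.0001
```

```bash
python3 - <<'E'
from h import *
goal(*tubw(0,-.185),.195,12)
E
```

```text
t 36.77 pos [ 0.6125 -0.0162  0.1931] shift [-2.706 -0.058 -0.036] turn [0.018 0.006 0.047] q6 end -25.1 F [1.1 0.  0.1] w -0.0001
```

Emit:
{"api": "send_rows", "payload": {"targets": [[-0.9,-0.02,0,0,0,0.04,0],[-1.8,-0.04,0,0,0,0.04,0],[-2.7,-0.06,0,0,0,0.04,0],[-2.7,-0.06,0,0,0,0.04,0],[-2.7,-0.06,0,0,0,0.04,0]]}}

```text
time_s: 37.4
position: [0.6377, -0.1475, 0.1917]
tool_rot: [[-0.208, 0.978, -0.0], [0.978, 0.208, 0.0], [0.0, -0.0, -1.0]]
ft_force: [-0.2, -0.4, -0.3]
grip_width: 0.0
```

Emit:
{"api": "send_rows", "payload": {"targets": [[0,0,0.7,0,0,0,0],[0,0,1.3,0,0,0,0],[0,0,1.75,0,0,0,0],[0,0,1.75,0,0,0,0]]}}

```text
time_s: 37.9
position: [0.6372, -0.1465, 0.103]
tool_rot: [[-0.209, 0.978, -0.003], [0.978, 0.209, 0.001], [0.002, -0.003, -1.0]]
ft_force: [0.1, -0.3, 0.7]
grip_width: 0.0001
```

```bash
python3 - <<'E'
from h import *
goal(*tubw(0,-.079),.107,12)
im,d=vision.get_image("scene")
c=im[160:310,190:370,::-1]
cv2.imwrite("pics/c16.png",cv2.resize(c,None,fx=4,fy=4,interpolation=cv2.INTER_CUBIC))
E
```

```text
t 37.9 pos [ 0.6372 -0.1465  0.103 ] shift [ 2.065  0.021 -0.075] turn [-0.018 -0.015  0.009] q6 end -16.2 F [ 0.1 -0.3  0.7] w 0.0001
```

View pics/c16.png

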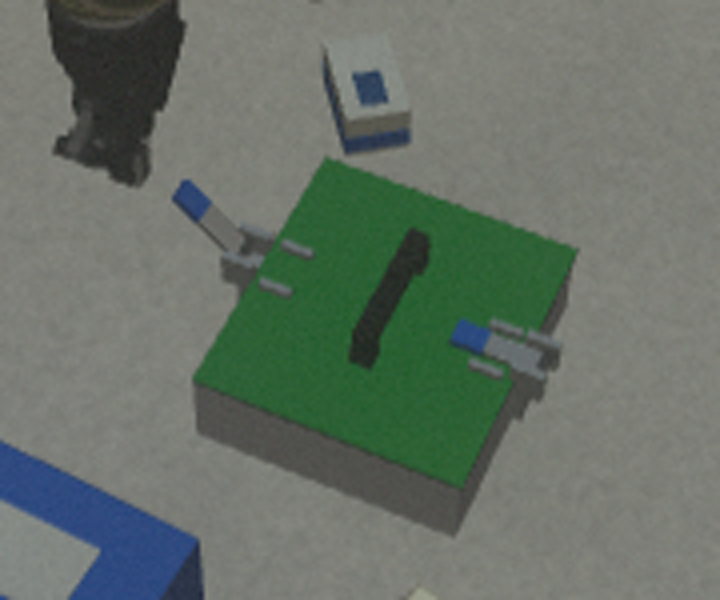

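The left latch lies in its catch (crop (500,345)). Same sequence on the right.

Emit:
{"api": "send_rows", "payload": {"targets": [[0.25,0,-0.05,0,0,0,0],[0.5,0,-0.07,0,0,0,0],[0.75,0,-0.07,0,0,0,0],[1.0,0,-0.07,0,0,0,0],[1.25,0,-0.07,0,0,0,0]]}}

```text
time_s: 38.58
position: [0.63, -0.0982, 0.1223]
tool_rot: [[-0.205, 0.979, 0.024], [0.978, 0.205, -0.027], [-0.031, 0.017, -0.999]]
ft_force: [-21.2, -41.3, 87.2]
grip_width: 0.0001
```

Emit:
{"api": "send_rows", "payload": {"targets": [[0.2,0,0,0,0,0,0],[0.4,0,0,0,0,0,0],[0.6,0,0,0,0,0,0],[0.78,0,0,0,0,0,0],[0.8,0,0,0,0,0,0]]}}

```text
time_s: 39.2
position: [0.6164, -0.0467, 0.1081]
tool_rot: [[-0.209, 0.978, 0.0], [0.978, 0.209, -0.0], [-0.0, 0.0, -1.0]]
ft_force: [0.2, -0.2, 1.2]
grip_width: 0.0003
```

```bash
python3 - <<'E'
from h import *
goal(*tubw(0,-.079),.088,12)
im,d=vision.get_image("scene")
c=im[160:310,190:370,::-1]
cv2.imwrite("pics/c17.png",cv2.resize(c,None,fx=4,fy=4,interpolation=cv2.INTER_CUBIC))
E
```

```text
t 39.2 pos [ 0.6164 -0.0467  0.1081] shift [0.028 0.011 0.403] turn [0.003 0.001 0.006] q6 end -16.2 F [ 0.2 -0.2  1.2] w 0.0003
```

View pics/c17.png

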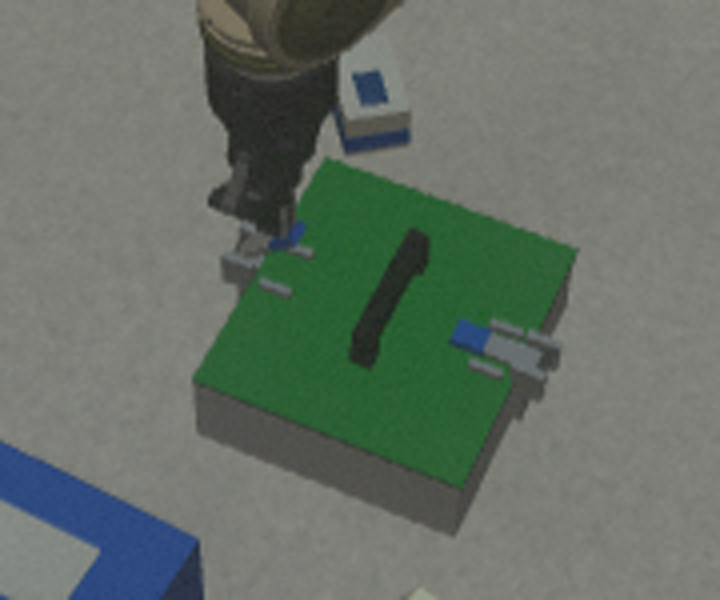

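The right latch has swung over. A transient wrist force of about 99 N showed up mid-push, because the fingertips caught the latch's end. It has gone now, so I'll continue in smaller steps.

Emit:
{"api": "send_rows", "payload": {"targets": [[0,0,0.12,0,0,0,0],[0,0,0.24,0,0,0,0],[0,0,0.34,0,0,0,0],[0,0,0.4,0,0,0,0]]}}

```text
time_s: 39.75
position: [0.6164, -0.0478, 0.0871]
tool_rot: [[-0.208, 0.978, -0.001], [0.978, 0.208, 0.0], [0.0, -0.001, -1.0]]
ft_force: [-0.2, -0.0, 1.8]
grip_width: 0.0001
```

Emit:
{"api": "send_rows", "payload": {"targets": [[0,0,-0.4,0,0,0,0],[0.05,0,-0.5,0,0,0,0],[0.25,0,-0.5,0,0,0,0],[0.45,0,-0.5,0,0,0,0],[0.47,0,-0.4,0,0,0,0]]}}

```text
time_s: 40.38
position: [0.6114, -0.0238, 0.1074]
tool_rot: [[-0.209, 0.978, -0.0], [0.978, 0.209, 0.0], [0.0, -0.0, -1.0]]
ft_force: [0.5, -0.4, -0.8]
grip_width: -0.0003
```

```bash
python3 - <<'E'
from h import *
goal(*tubw(0,-.055),.0735,12)
im,d=vision.get_image("scene")
c=im[160:310,190:370,::-1]
cv2.imwrite("pics/c18.png",cv2.resize(c,None,fx=4,fy=4,interpolation=cv2.INTER_CUBIC))
E
```

```text
t 40.38 pos [ 0.6114 -0.0238  0.1074] shift [0.038 0.012 0.678] turn [-0.001 -0.001  0.007] q6 end -14.0 F [ 0.5 -0.4 -0.8] w -0.0003
```

View pics/c18.png

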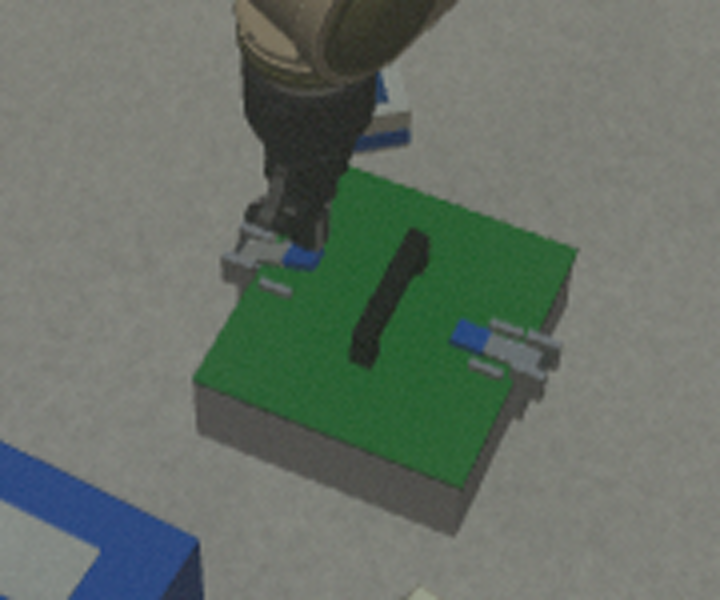

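Emit:
{"api": "send_rows", "payload": {"targets": [[0.02,0,0.25,0,0,0,0],[0.02,0,0.45,0,0,0,0],[0.02,0,0.58,0,0,0,0],[0.02,0,0.66,0,0,0,0],[0.02,0,0.7,0,0,0,0]]}}

```text
time_s: 41.05
position: [0.6115, -0.0239, 0.0732]
tool_rot: [[-0.208, 0.978, 0.0], [0.978, 0.208, -0.0], [-0.0, 0.0, -1.0]]
ft_force: [-3.8, 1.2, 11.8]
grip_width: 0.0002
```

Emit:
{"api": "send_rows", "payload": {"targets": [[0,0,0.02,0,0,0,0],[0,0,0.04,0,0,0,0]]}}

```text
time_s: 41.3
position: [0.6117, -0.0238, 0.0729]
tool_rot: [[-0.208, 0.978, 0.002], [0.978, 0.208, -0.001], [-0.001, 0.002, -1.0]]
ft_force: [-7.9, 2.1, 19.8]
grip_width: -0.0001
```

Emit:
{"api": "send_rows", "payload": {"targets": [[0,0,-0.7,0,0,0,0],[0,0,-1.6,0,0,0,0],[-0.4,-0.4,-2.4,0,0,0,0],[-1.2,-1.2,-2.6,0,0,0,0],[-2.2,-2.2,-2.6,0,0,0,0]]}}

```text
time_s: 41.92
position: [0.5307, -0.1486, 0.2019]
tool_rot: [[-0.209, 0.978, 0.003], [0.978, 0.209, -0.002], [-0.002, 0.002, -1.0]]
ft_force: [1.3, -0.3, 0.2]
grip_width: -0.0
```

Emit:
{"api": "send_rows", "payload": {"targets": [[-0.5,-1.0,0,0,0,0,0],[-1.0,-2.0,0,0,0,0,0],[-1.5,-2.5,0,0,0,0,0],[-1.5,-2.5,0,0,0,0,0],[-1.5,-2.5,0,0,0,0,0]]}}

```text
time_s: 42.55
position: [0.4248, -0.2464, 0.2008]
tool_rot: [[-0.208, 0.978, 0.0], [0.978, 0.208, 0.0], [-0.0, 0.0, -1.0]]
ft_force: [-0.2, 0.4, 0.8]
grip_width: -0.0001
```

```bash
python3 - <<'E'
from h import *
goal(.4,-.2,.2,12)
a=np.radians(12);cc,ss=np.cos(a),np.sin(a)
for cam,b in (("scene",(.6042,.0331)),("top",(.5997,.0306))):
  im,d=vision.get_image(cam)
  hsv=cv2.cvtColor(im,cv2.COLOR_RGB2HSV); g=cv2.inRange(hsv,(45,80,40),(75,255,255))>0
  Q=unproj(cam,d,g); Q=Q[(np.hypot(Q[:,0]-.6,Q[:,1]-.03)<.15)]; A=np.c_[Q[:,:2]-[.6,.03],np.ones(len(Q))]
  print(cam,"lid plane",np.linalg.lstsq(A,Q[:,2],rcond=None)[0],rect(Q))
  P=unproj(cam,d,np.ones(d.shape,bool)); L=np.c_[(P[:,:2]-b)@np.array([[cc,ss],[-ss,cc]]).T,P[:,2]]
  for sg in (1,-1):
    for y0,y1 in ((.046,.055),(.055,.07),(.07,.085),(.085,.1)):
      M=L[(abs(L[:,0])<.007)&(L[:,1]*sg>y0)&(L[:,1]*sg<y1)&(L[:,2]>.03)]
      if len(M): print(sg,y0,len(M),np.median(M[:,2]).round(4))
  cv2.imwrite(f"pics/{cam}7.png",im[:,:,::-1])
  if cam=="scene": cv2.imwrite("pics/c19.png",cv2.resize(im[160:310,190:370,::-1],None,fx=4,fy=4,interpolation=cv2.INTER_CUBIC))
E
```

```text
t 42.55 pos [ 0.4248 -0.2464  0.2008] shift [ 1.011 -0.292  0.016] turn [ 0.002  0.    -0.002] q6 end -38.6 F [-0.2  0.4  0.8] w -0.0001
scene lid plane [0.0008 0.0018 0.0644] (array([0.6043, 0.0339]), array([197.912 , 179.5748]), 11.981486320495605)
1 0.046 17 0.0719
1 0.055 39 0.0707
1 0.07 36 0.0706
1 0.085 24 0.0728
-1 0.046 18 0.0705
-1 0.055 28 0.0715
-1 0.07 31 0.0704
-1 0.085 24 0.0716
top lid plane [0.0031 0.0012 0.0671] (array([0.5994, 0.0304]), array([192.1622, 179.0948]), 11.849065780639648)
1 0.046 12 0.0751
1 0.055 19 0.073
1 0.07 19 0.0731
1 0.085 20 0.0734
-1 0.046 11 0.0742
-1 0.055 19 0.0749
-1 0.07 23 0.0732
-1 0.085 20 0.0741
```

View pics/c19.png

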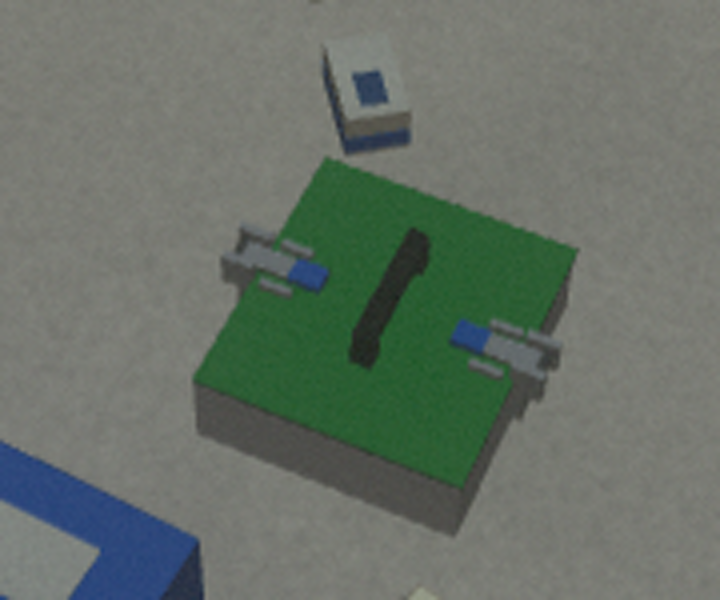

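View pics/scene7.png

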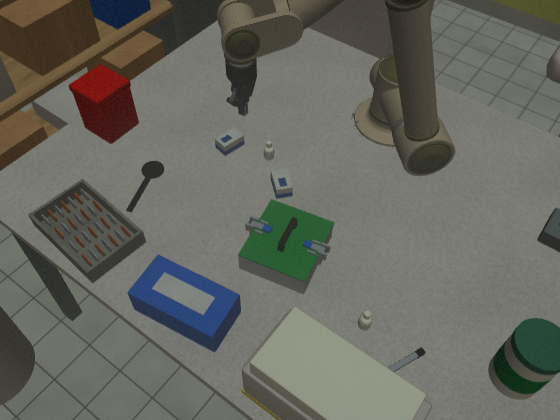

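Both arms are level along their length: 70–73 mm in scene and 73–75 mm in top, where 73.5 mm is expected. The lid is flat and centred. No cases are left on the table, and the cartons, bottles, torch and occluder look unmoved. I'll hand in.

```bash
python3 -c "
from rig import env
print(env.close_job())"
```

```text
the job is handed in; nothing more can be done
None
```

The job is handed in at about 43 s. All three orange cases are in the tub, the lid is seated, and both latches are down in their catches.

- **Cases:** There were three on the table. They lie flat in one row, and none was left outside in the last picture.
- **Lid:** It seated at the expected height. Both cameras show its plate level and centred on the tub to about 1 mm.
- **Latches:** I pressed each arm down to its stop with 15–20 N. The last pictures show both level in their catches, with tops at 70–73 mm in the scene camera and 73–75 mm in the top camera (73.5 mm expected). The scene camera reads 1–3 mm low throughout.
- **Other items:** The cartons, bottles, torch and occluder look unmoved in the pictures. I did not re-measure their positions.

**Contact forces on the latches:**
- **Right latch:** My fingertips caught the end of the arm while pushing it over. The wrist force read about 99 N at the end of that call, close to the 120 N limit. I only saw the reading at the end of the call, so the true peak could have been higher.
- **Left latch:** The fingertips slid past the end of the arm and pressed on its end face, reading about 32 N, before I backed off.

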